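Refit the hoist transmitter's cell and check its stick

ROBOT

A 6-joint arm with a two-finger parallel gripper is mounted at the origin on a cart in front of the work surface, level with it; the furniture and walls round the work are solid. World frame = base frame: x ahead of the robot, y to its left, z up, the work surface at z = 0. Lengths are in m, angles in rad, forces in N, time in s.
With the tool pointing down it reaches from about 0.25 to 0.725 m from the base axis. Payload 4 kg.
Tool frame: the origin (TCP) lies at the very end of the fingers, on their centre line; the grasp point (between the pads) lies 19 mm behind it; x points along the fingers, y is the direction in which the jaws open and shut, and the axes are right-handed (so a half turn about x gives the same grasp; the last joint's range is limited). The gripper opens to 85 mm and grips with 20 to 120 N. Pads are 22 mm wide; open, the fingers measure 114 mm over their backs; the gripper's body (76 mm by 85 mm) begins 54 mm behind the grasp point. The pads swing forward as they close: fully open they stand 13 mm farther back than shut.
Start: joints at [-1.251, 0.241, 0.005, 1.335, 0, 1.571], TCP at [0.157, -0.475, 0.231] pointing down, gripper open.
Joint ranges: [-2.72, 2.72], [-1.05, 1.87], [-1.09, 1.28], [-1.99, 2.15], [-1.42, 1.44], [-3.14, 3.14]. Speed limits (rad/s): [2.79, 2.79, 3.14, 3.14, 3.14, 3.14].

INTERFACE

Orientations are given as [roll, pitch, yaw] about the fixed x, y, z axes, in that order (R = Rz(yaw) Ry(pitch) Rx(roll)).
In Python, from station import arm gives the robot as it stands. The module is installed in compiled form; this text tells all that it offers.
- The arm moves only by the tool step_arm, never from a script. Its argument "commands" is a list of rows, each a list of 6 numbers: the shift along the tool's x, y, z in mm, then the turn, a rotation vector about the tool's x, y, z in rad. A call has exactly 8 rows; each row is the pose to reach, as a shift and turn from the pose measured when the call began, along the tool's axes at that moment; what a row does not reach only later rows make up. A row lasts 1/8 s, in which the tool goes at most 62.5 mm and 10.7 degrees, less where a joint would pass 70% of its speed; a pose out of reach is approached as far as the arm can. A call with a gripper value outside its range is refused whole. "fingers" is the closure in counts, from 0 (fully open) to 255 (shut), set as the call begins (left out, the last holds). The fingers move at their own pace and stop on an object; "grip_force" is the grip in N (left out, the last holds). Time passes only in rows, so rows that repeat a pose let the fingers close, or fill a call up. It gives the time, the measured TCP pose, the force and the opening at its end, in the units of the state.
- arm.get_obs(): the state, without advancing time (a new reading comes with each control period).
- arm.grab_frame(name): name is "scene" or "side" or "wrist"; returns a dict with "image" (384x512x3 uint8, red, green, blue), "fovy" (degrees; the focal length in pixels is half the picture's height over the tangent of half this angle, whatever the lens; pixels are square), "cx", "cy" (the principal point, pixels), "D" ([k1, k2, p1, p2, k3] as OpenCV has them; the pictures are not rectified), "rvec" (rotation vector, rad) and "tvec" (3), from world to camera coordinates, as OpenCV has them. Camera axes: x right, y down, z forward; pixel columns grow to the right and rows downward; lengths in m; the calibration is good to about 2 mm. A picture is of the moment at which its call begins. There is no depth.
- arm.job_done(): hands the job in, once; it reports no verdict.
Trained networks look in a picture, given as the dict that the camera call returned (one of the last four; its "shot" number tells which), for a name from the list of things; names that differ only in an ending like _2 or _b are one class to them, and where a whole thing is asked for, a point or a joint stands for the part that bears it (a point fixed in the world has none). Each returns a list of dicts, best first, with "p" (0 to 1); they miss things now and then, are a little off and sometimes report something else, mostly with a low value. They report only what shows in the picture. A call takes as long as a camera call.
- arm.boxes_of(label, picture): "uv" ([column, row] in pixels, amid what is visible of it).
- arm.masks_of(label, picture): "region" (384x512 bool, what is visible of it) and "uv" ([column, row] in pixels, amid what is visible of it).
- arm.mark_of(label, picture): "uv" ([column, row] in pixels: a listed point, or the origin of a listed thing).
The state is a dict: "time_s": time; "joint_pos": joint angles; "dq": joint speeds; "joint_efforts": joint torques, N m; "tcp_pos": TCP position; "tool_rot": TCP orientation; "contact_force": force on the tool from outside, world axes, zero at the start; "ft_torque": the same for the moment, N m; "gripper_width": opening from 0.0 (shut) to 1.0 (fully open).
Only numpy, scipy, OpenCV 4.12 (cv2) and the standard library are available. Lean on these libraries where they do the work, as an engineer would, in place of code of your own. Each camera call takes 0.05 s, during which the arm holds its last target.

TASK

Take the charged battery cell from the charging cradle and fit it in the bay of the hoist transmitter: tail against the coil spring, nose pushed back and down past the retaining lips, so that it lies flat and the spring holds it under the lips. Then check the control: tilt the joystick right over towards the spring end of the transmitter, hold it there for a good second, and let it spring back to the centre. Do not disturb the mug, the roll of tape or the tape measure.

Things in the scene. Friction and masses are not known exactly. Their poses are not given: they have to be found in the camera images.
- transmitter: Hoist transmitter, dark box fixed to the bench, 196 x 193 mm. Origin at bench level; z up; y runs along the battery bay from the spring end (-y) to the lip end (+y); x from the bay towards the stick panel. Bay centre line at x = -45 mm, free spring plate's face at y = -52 mm. Panel block x = 14 to 108 mm, 65 mm high; spring housing y = -112 to -84 mm, 76 mm high.
- bay_floor (a point): Point on the bay's floor, on its centre line, 20 mm above the bench (transmitter -45, 0, 20 mm). Low side rails, 18 mm above the floor and 54 mm apart, stand only near the ends (y < -40 and y > 34 mm); between them the cell's sides are free for fingers: at least 32 mm up to the panel block, open on the other side.
- lip_edge (a point): Midway between the two retaining lips, at their inner edge and top (transmitter -45, 56, 70.5 mm). The lips overhang the bay by 6 mm (y = 62 to 56 mm), one each side of the notch, 5 mm thick, undersides 45.5 mm above the bay floor. Between free spring and lip edge there are 108 mm for the 120 mm cell.
- notch (a point): Outer mouth of the open thumb notch, 36 mm wide, right through the end wall (y = 62 to 76 mm) and down to the bay floor; this point is 45 mm above the bench. A cell laid with its tail low against the spring plate and its nose up on the lips (tilt about 0.42 rad) stays there; its nose pushed about 20 mm towards -y through the notch clears the lips and can go down.
- bay_seat (a point): Where the centre of the cell's nose face lies when it is seated: on the bay's axis, 45 mm above the bench, at the inner face of the end wall (transmitter frame -45, 62, 45 mm). Axes as the transmitter's.
- spring_face (a point): Centre of the round spring plate (24 mm across) on which the cell's tail presses, 45 mm above the bench; it moves with the spring.
- spring_plate (a joint): How far the spring plate is pushed in (towards the transmitter's -y): 0 free, 0.024 m at most, 6 mm when the cell is seated. About 3 N to start and 350 N/m on top.
- stick (a joint): Tilt of the joystick in rad: 0 upright, positive towards the spring end (transmitter -y), stops at +0.5 and -0.5. Spring-centred, 0.5 N m/rad (about 3.5 N at the grip for full tilt). It tilts only along the transmitter's y.
- stick_top (a point): Top of the joystick's grip, on its axis, 140 mm above the bench when upright. The pivot is 75 mm below it, at transmitter x = 60, y = -15, z = 65 mm. The grip is 26 mm across and 30 mm tall; below it a 12 mm rod.
- cell: Battery cell, plain metal cylinder 50 mm across and 120 mm long (without the button), about 0.28 kg. Origin at its centre, on its axis; +y points along the axis to the nose end, which has a small round button (16 mm across, 3 mm high) and a wide grey band beside it; the tail end (-y) is flat with a thin black edge. It starts lying in the charging cradle, its axis 40 mm above the bench, and can roll.
- cell_nose (a point): Centre of the cell's nose face (foot of the button).
- cell_tail (a point): Centre of the cell's flat tail face.
- charger: Charging cradle fixed to the bench: base plate 78 x 136 mm, 10 mm thick, with two pairs of sloping saddles 36 to 52 mm from its middle that carry the cell; between the saddles the cell's sides are free. Origin under its middle, y along the cell.
- cup: Mug, 81 mm across, 113 mm with the handle, 101 mm high, standing; origin at its base. Bystander.
- tape: Roll of tape lying flat, 100 mm across, 48 mm high; origin at its base. Bystander.
- rule: Tape measure standing, 38 x 84 x 66 mm high; origin at its base. Bystander.

How it is judged:
By the outcome, as a careful person would: the job done as asked, in the order asked, and still so for the second after the job is handed in, with the robot touching nothing.
It also fails if it takes over 64 s, if anything falls off the work surface, if the arm or the gripper's body presses on something with over 40 N, if the wrist force passes 120 N, or if a joint passes its speed limit or range.

## Working session

There is one attempt and no reset: what is moved stays moved. The work goes in short steps, Python scripts to look and compute and a tool call to move; the robot and the scene stay as the last step left them, time stands still between calls to the robot, and variables do not carry over. Pictures are saved under pics/ and viewed, and the job is handed in when it is done.

Besides the shell and the picture viewer there is one more tool, called as name([rows], argument=value, ...), one row to a line, values as JSON. step_arm: Moves the arm, as the interface text tells. Its arguments: {"type":"object","properties":{"commands":{"type":"array"},"fingers":{"type":"number"},"grip_force":{"type":"number"}},"required":["commands"]}

```bash
mkdir -p pics
cat > h.py <<'E'
import numpy as np, cv2
from station import arm
from scipy.spatial.transform import Rotation as R
def K(f):
    fl=192/np.tan(np.radians(f["fovy"])/2); return np.array([[fl,0,f["cx"]],[0,fl,f["cy"]],[0,0,1.]])
def ray(f,uv):
    n=cv2.undistortPoints(np.array([[uv]],float),K(f),np.array(f["D"],float))[0,0]
    Rm=cv2.Rodrigues(np.array(f["rvec"],float))[0]; t=np.array(f["tvec"],float).ravel()
    return -Rm.T@t, Rm.T@np.array([n[0],n[1],1])
def atz(f,uv,z):
    o,d=ray(f,uv); return o+d*(z-o[2])/d[2]
def tri(l):
    A=np.zeros((3,3));b=np.zeros(3);rs=[ray(f,uv) for f,uv in l]
    for o,d in rs:
        d=d/np.linalg.norm(d);P=np.eye(3)-np.outer(d,d);A+=P;b+=P@o
    x=np.linalg.solve(A,b)
    return x,[np.linalg.norm(np.cross(x-o,d/np.linalg.norm(d))) for o,d in rs]
def proj(f,p):
    return cv2.projectPoints(np.array(p,float).reshape(-1,3),np.array(f["rvec"],float),np.array(f["tvec"],float),K(f),np.array(f["D"],float))[0].reshape(-1,2)
def save(f,n,s=1.5):
    im=cv2.cvtColor(f["image"],cv2.COLOR_RGB2BGR); cv2.imwrite("pics/"+n,cv2.resize(im,None,fx=s,fy=s))
E
python3 - <<'E'
from h import *
o=arm.get_obs(); print({k:np.round(v,3) for k,v in o.items()})
F={}
for n in ["scene","side","wrist"]:
    f=arm.grab_frame(n);F[n]=f;save(f,n+"0.png")
    print(n,np.round(ray(f,[256,192]),3).tolist())
names=["transmitter","bay_floor","lip_edge","notch","bay_seat","spring_face","stick_top","cell","cell_nose","cell_tail","charger","cup","tape","rule"]
for l in names:
    obs=[]
    for n in F:
        m=arm.mark_of(l,F[n])
        if m: print(l,n,np.round(m[0]["uv"],1),round(m[0]["p"],2))
        if m and m[0]["p"]>.3: obs.append((F[n],m[0]["uv"]))
    if len(obs)>1: x,r=tri(obs); print("   ",l,np.round(x,4),np.round(r,4))
E
```

```text
{'time_s': np.float64(0.0), 'joint_pos': array([-1.251,  0.241,  0.004,  1.335, -0.   ,  1.571]), 'dq': array([-0.   , -0.   ,  0.001,  0.   ,  0.001, -0.001]), 'joint_efforts': array([ 2.0000e-03, -3.7232e+01,  2.5241e+01,  1.7000e-02, -0.0000e+00,
        0.0000e+00]), 'tcp_pos': array([ 0.157, -0.474,  0.23 ]), 'tool_rot': array([-1.56 ,  1.569,  1.902]), 'contact_force': array([-0.084,  0.461,  0.113]), 'ft_torque': array([ 0.042, -0.034,  0.038]), 'gripper_width': np.float64(1.003)}
scene [[-0.381, 0.647, 0.706], [0.717, -0.522, -0.462]]
side [[0.498, 0.953, 0.79], [0.053, -0.803, -0.593]]
wrist [[0.224, -0.452, 0.374], [-0.263, -0.084, -0.961]]
transmitter scene [217.2 245.5] 0.72
transmitter side [275.9 171.7] 0.62
    transmitter [0.4573 0.1428 0.1388] [0.111 0.111]
bay_floor scene [323.8 206.6] 0.73
bay_floor side [282.9 160.9] 0.78
    bay_floor [ 0.4677 -0.2898  0.0207] [0.0119 0.0119]
lip_edge scene [317.2 201.5] 0.82
lip_edge side [295.1 162.1] 0.82
    lip_edge [ 0.4245 -0.2031  0.0794] [0.0034 0.0034]
notch scene [312.1 208.2] 0.82
notch side [294.9 171.3] 0.73
    not
[... 198 characters left out ...]
0.47
stick_top scene [305.5 169.3] 0.6
cell scene [219.1 245.5] 0.58
cell side [294.4 247.1] 0.97
    cell [0.4347 0.1869 0.031 ] [0.0055 0.0055]
cell_nose scene [161. 280.] 0.23
cell_nose side [298.  261.1] 0.84
cell_tail scene [231.8 237.8] 0.72
cell_tail side [293.  229.7] 0.69
    cell_tail [0.4376 0.136  0.0454] [0.0012 0.0012]
charger scene [215.3 257.4] 0.89
charger side [290.4 256. ] 0.55
    charger [ 0.4436  0.1925 -0.0103] [0.0005 0.0005]
cup scene [281.4 233.6] 0.82
cup side [285.5 200.5] 0.78
    cup [ 0.4559 -0.081  -0.0195] [0.0093 0.0093]
tape scene [262.2 189.6] 0.49
tape side [219.1 182.7] 0.64
    tape [ 0.7191 -0.1831 -0.0049] [0.0042 0.0042]
rule scene [160.9 281.3] 0.67
```

View pics/scene0.png

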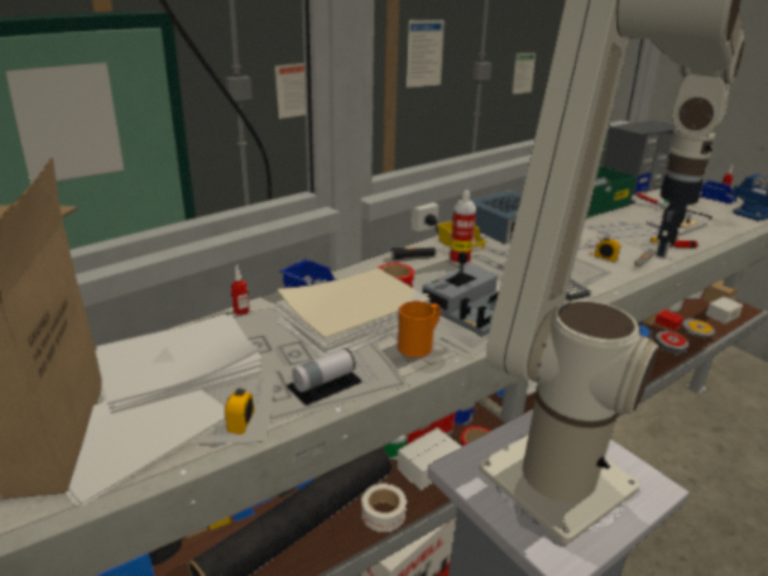

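View pics/side0.png

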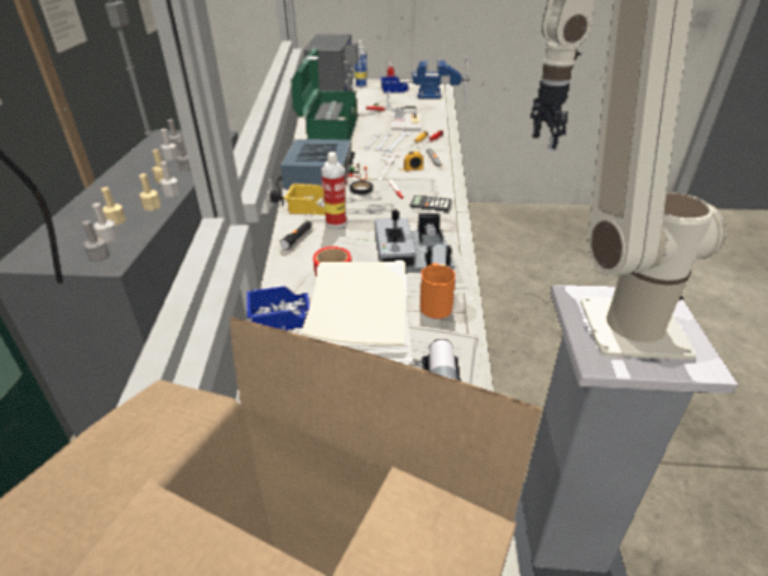

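View pics/wrist0.png

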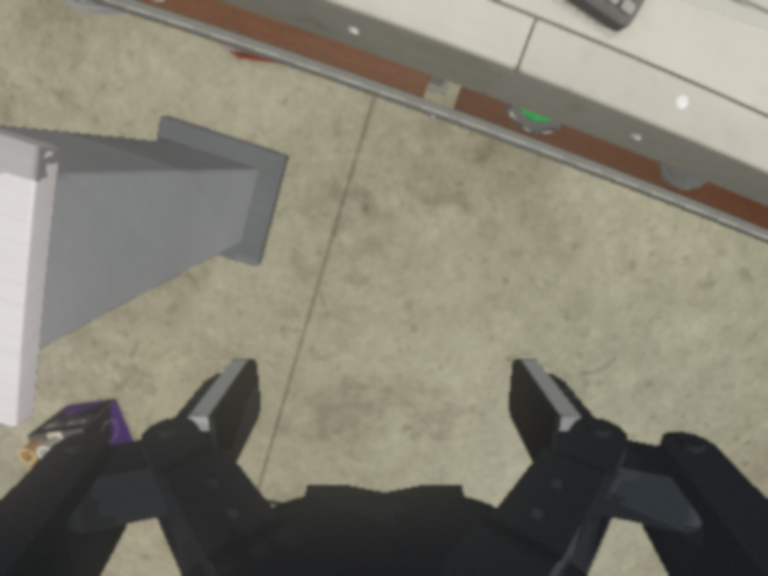

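The cell (scene 215,245; side 294,245) lies nose towards +y, behind the mug. The transmitter is near (0.48,-0.26), lips towards +y and panel on the far side. Next I'll get wrist views.

```bash
cat >> h.py <<'E'
def rows(p,Rt=None,show=True):
    o=arm.get_obs(); R0=R.from_euler("xyz",o["tool_rot"]); p0=np.array(o["tcp_pos"])
    if Rt is None: Rt=R0
    d=R0.inv().apply(np.array(p)-p0)*1000; w=(R0.inv()*Rt).as_rotvec()
    print("shift",np.round(d,1),"turn",np.round(w,3)); return d,w
def tool(yaw,tilt=0,flip=1):
    # x down, tool y along horizontal dir 'flip*(cos yaw, sin yaw)'; tilt>0: raises nose (+world y side)
    y=flip*np.array([np.cos(yaw),np.sin(yaw),0]); a=np.array([-np.sin(yaw),np.cos(yaw),0]) 
    x=np.array([0,0,-1.])*np.cos(tilt)+a*np.sin(tilt)
    return R.from_matrix(np.c_[x,y,np.cross(x,y)])
E
python3 - <<'E'
from h import *
f=arm.grab_frame("wrist")
o=arm.get_obs(); R0=R.from_euler("xyz",o["tool_rot"]); print(np.round(R0.as_matrix(),3))
c,d=ray(f,[f["cx"],f["cy"]]); print("cam in tool",np.round(R0.inv().apply(c-o["tcp_pos"]),3),np.round(R0.inv().apply(d),3),f["fovy"])
for fl in (1,-1):
    rows([0.42,-0.34,0.28],tool(0,0,fl))
E
```

```text
[[ 0.     0.314 -0.949]
 [-0.    -0.949 -0.314]
 [-1.     0.     0.   ]]
cam in tool [-0.143  0.    -0.071] [ 0.96  -0.001  0.279] 68.25449238844608
shift [ -48.7  -45.2 -291.8] turn [-1.251  0.    -0.   ]
shift [ -48.7  -45.2 -291.8] turn [ 1.891 -0.    -0.   ]
```

Run:
```python
from h import *
rows([0.45,-0.21,0.29],tool(0))
```

```text
shift [ -58.7 -159.2 -361.2] turn [-1.251  0.    -0.   ]
```

step_arm([
  [-20,-20,-45,-0.17,0,0],
  [-35,-40,-90,-0.34,0,0],
  [-50,-60,-140,-0.51,0,0],
  [-59,-85,-190,-0.68,0,0],
  [-59,-105,-240,-0.85,0,0],
  [-59,-125,-290,-1.02,0,0],
  [-59,-145,-330,-1.15,0,0],
  [-59,-159,-361,-1.251,0,0],
])

```text
time_s: 3.3
tcp_pos: [0.4511, -0.2086, 0.2903]
tool_rot: [1.47, 1.571, -0.096]
contact_force: [-0.4, -1.0, -0.3]
gripper_width: 1.0
```

Run:
```python
from h import *
o=arm.get_obs(); print(o["time_s"],o["tcp_pos"],o["joint_pos"],o["dq"])
F={}
for n in ["wrist","scene","side"]:
    f=arm.grab_frame(n);F[n]=f;save(f,n+"1.png")
o=arm.get_obs(); print(o["tcp_pos"],o["tool_rot"])
for l in ["transmitter","bay_floor","lip_edge","notch","bay_seat","spring_face","stick_top","cup"]:
    obs=[]
    for n in F:
        m=arm.mark_of(l,F[n])
        if m: print(l,n,np.round(m[0]["uv"],1),round(m[0]["p"],2), np.round(atz(F[n],m[0]["uv"],dict(transmitter=0,bay_floor=.02,lip_edge=.0705,notch=.045,bay_seat=.045,spring_face=.045,stick_top=.14,cup=0)[l]),4))
```

```text
3.3 [ 0.45113394 -0.20862975  0.29030472] [-4.33201970e-01  2.17462523e-01  1.27548884e-01  1.48070638e+00
  6.18495587e-05  1.13246889e+00] [ 0.50286468  0.19593111  0.24336805  0.0491276  -0.0055706  -0.2834814 ]
[ 0.4507413  -0.20911733  0.2900172 ] [-1.64967512  1.5703101   3.06533813]
transmitter scene [315.8 207.1] 0.67 [ 0.4928 -0.2696  0.    ]
transmitter side [290.5 161.6] 0.74 [ 0.4358 -0.3427  0.    ]
bay_floor wrist [252.9 203.5] 0.92 [ 0.4468 -0.2745  0.02  ]
bay_floor scene [324.3 206.3] 0.57 [ 0.4554 -0.2743  0.02  ]
bay_floor side [290.4 165.1] 0.83 [ 0.4382 -0.2825  0.02  ]
lip_edge wrist [244.3 168.6] 0.78 [ 0.4359 -0.2101  0.0705]
lip_edge scene [317.6 200.2] 0.63 [ 0.4381 -0.2172  0.0705]
lip_edge side [294.1 162.8] 0.7 [ 0.4277 -0.219   0.0705]
notch wrist [240.6 151.8] 0.58 [ 0.4299 -0.1917  0.045 ]
notch scene [310.4 210.3] 0.68 [ 0.4308 -0.1798  0.045 ]
notch side [293.4 171.9] 0.68 [ 0.4294 -0.1938  0.045 ]
bay_seat wrist [244.6 160.9] 0.71 [ 0.4354 -0.2043  0.045 ]
bay_seat scene [314.5 205.9] 0.62 [ 0.446  -0.2132  0.045 ]
bay_seat side [291.  168.8] 0.82 [ 0.4382 -0.2154  0.045 ]
spring_face wrist [256.2 236.1] 0.59 [ 0.4521 -0.3175  0.045 ]
spring_face side [294.1 163.6] 0.64 [ 0.4253 -0.2544  0.045 ]
stick_top wrist [347.  234.2] 0.72 [ 0.5546 -0.2709  0.14  ]
stick_top scene [309.5 169.6] 0.46 [ 0.5362 -0.2601  0.14  ]
stick_top side [265.1 139.7] 0.45 [ 0.5425 -0.2698  0.14  ]
cup wrist [247.5  48.6] 0.96 [ 0.4383 -0.0525  0.    ]
cup scene [277.  230.5] 0.79 [ 0.4466 -0.0482  0.    ]
cup side [287.2 202.2] 0.69 [ 0.4519 -0.0611  0.    ]
```

View pics/wrist1.png

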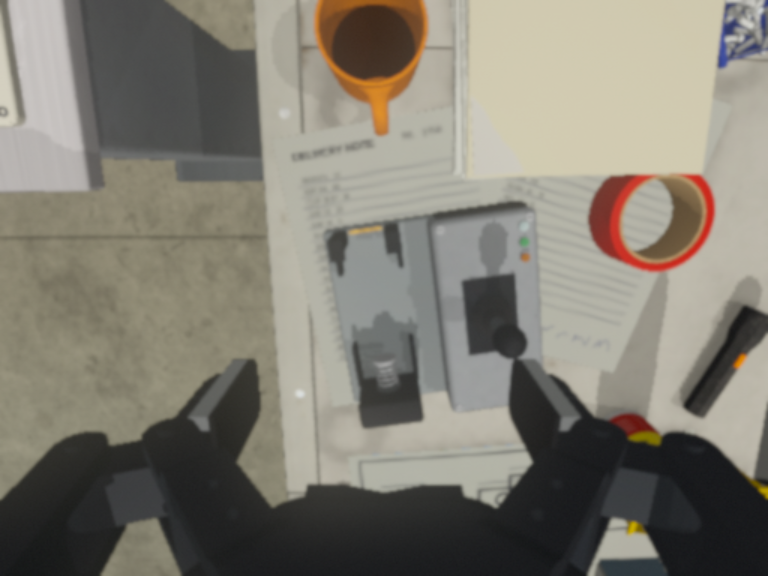

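Run:
```python
from h import *
import pickle
from scipy.optimize import least_squares
f=arm.grab_frame("wrist"); o=arm.get_obs(); print(o["time_s"],np.abs(o["dq"]).max())
pickle.dump(f,open("w2.pkl","wb"))
pts={"bay_floor":(-45,0,20),"lip_edge":(-45,56,70.5),"notch":(-45,76,45),"bay_seat":(-45,62,45),"spring_face":(-45,-52,45),"stick_top":(60,-15,140)}
P=[];U=[]
for l,p in pts.items():
    m=arm.mark_of(l,f)
    if m: P.append(p);U.append(m[0]["uv"]);print(l,np.round(m[0]["uv"],1),round(m[0]["p"],2))
P=np.array(P)/1000;U=np.array(U)
def W(q,P): c,s=np.cos(q[2]),np.sin(q[2]);P=np.asarray(P,float);return np.c_[q[0]+c*P[:,0]-s*P[:,1],q[1]+s*P[:,0]+c*P[:,1],P[:,2]]
r=least_squares(lambda q:(proj(f,W(q,P))-U).ravel(),[.48,-.26,.1],loss="soft_l1",f_scale=1.5)
print(r.x,np.round(r.fun.reshape(-1,2),1))
q=r.x
im=cv2.cvtColor(f["image"],cv2.COLOR_RGB2BGR);S=5
x0,y0,x1,y1=200,125,375,295
im=cv2.resize(im[y0:y1,x0:x1],None,fx=4.5,fy=3.5*4.5/3.5)
cv2.imwrite("pics/w2raw.png",im)
def L(a,b,c):
    t=np.linspace(0,1,20)[:,None];pp=W(q,(np.array(a)*(1-t)+np.array(b)*t)/1000)
    uv=((proj(f,pp)-[x0,y0])*4.5+2).astype(int);cv2.polylines(im,[uv.reshape(-1,1,2)],False,c,1)
def box(xa,xb,ya,yb,z,c):
    L((xa,ya,z),(xb,ya,z),c);L((xb,ya,z),(xb,yb,z),c);L((xb,yb,z),(xa,yb,z),c);L((xa,yb,z),(xa,ya,z),c)
box(14,108,-112,76,65,(0,255,0));box(-72,-18,-112,-84,76,(0,0,255))
L((-45,-52,20),(-45,62,20),(255,0,0));L((-63,76,70.5),(-63,56,70.5),(255,255,0));L((-27,76,70.5),(-27,56,70.5),(255,255,0));L((-75,56,70.5),(-15,56,70.5),(255,255,0))
L((60,-15,65),(60,-15,140),(255,0,255))
cv2.imwrite("pics/w2o.png",im)
```

```text
4.7 0.0021236382105397126
bay_floor [252.3 198.4] 0.68
lip_edge [242.3 167.7] 0.8
notch [243.2 150.3] 0.64
bay_seat [243.6 162.2] 0.57
spring_face [257.9 236.6] 0.76
stick_top [347.1 230.1] 0.73
[ 0.4884344  -0.26069484  0.15789689] [[-0.2 -0. ]
 [ 2.4  1.6]
 [-0.2  1.2]
 [ 1.1 -0.7]
 [-0.4 -0.4]
 [-2.1 -1.5]]
```

View pics/w2o.png

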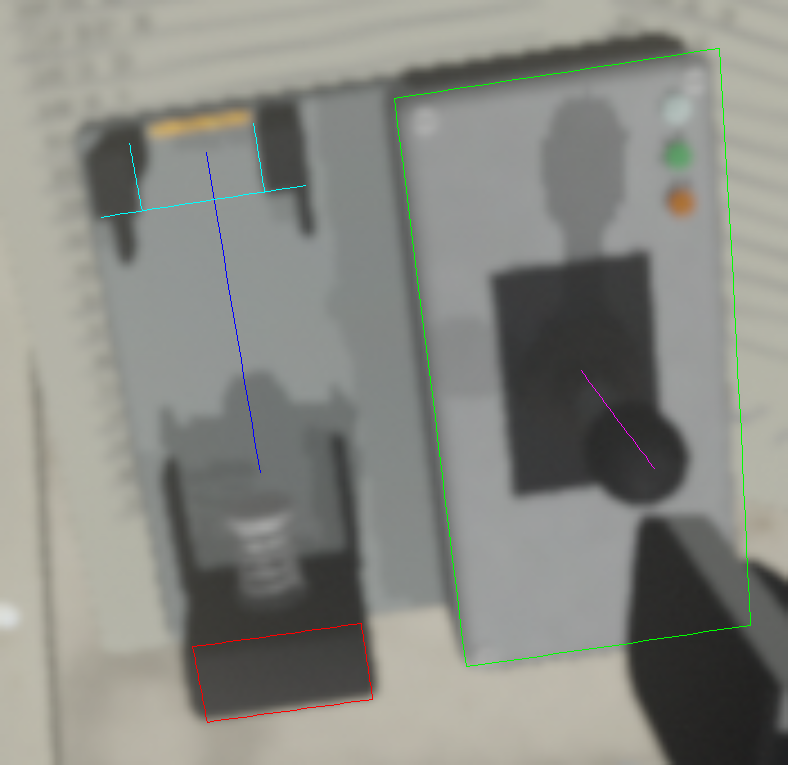

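View pics/w2raw.png

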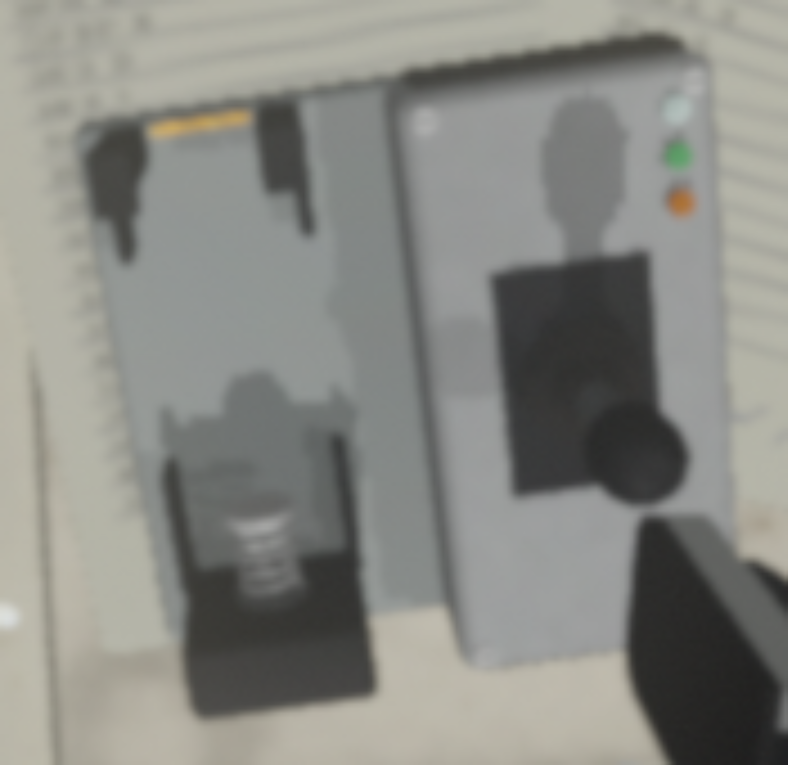

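Run:
```python
import pickle
from h import *
f=pickle.load(open("w2.pkl","rb"))
im=cv2.cvtColor(f["image"],cv2.COLOR_RGB2BGR)
def crop(n,x0,y0,x1,y1,s):
    c=cv2.resize(im[y0:y1,x0:x1],None,fx=s,fy=s,interpolation=cv2.INTER_CUBIC)
    c=cv2.convertScaleAbs(c,alpha=1.6,beta=-20)
    for u in range(x0,x1,10): cv2.line(c,(int((u-x0+.5)*s),0),(int((u-x0+.5)*s),8),(0,0,255),2); cv2.putText(c,str(u),(int((u-x0)*s),22),0,.4,(0,0,255))
    for v in range(y0,y1,10): cv2.line(c,(0,int((v-y0+.5)*s)),(8,int((v-y0+.5)*s)),(0,0,255),2); cv2.putText(c,str(v),(10,int((v-y0)*s)+6),0,.4,(0,0,255))
    cv2.imwrite("pics/"+n,c)
crop("c_lip.png",210,140,310,200,7.8)
crop("c_spr.png",225,200,310,290,6.5)
crop("c_pan.png",280,125,375,185,8)
```

```text
(no output)
```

View pics/c_lip.png

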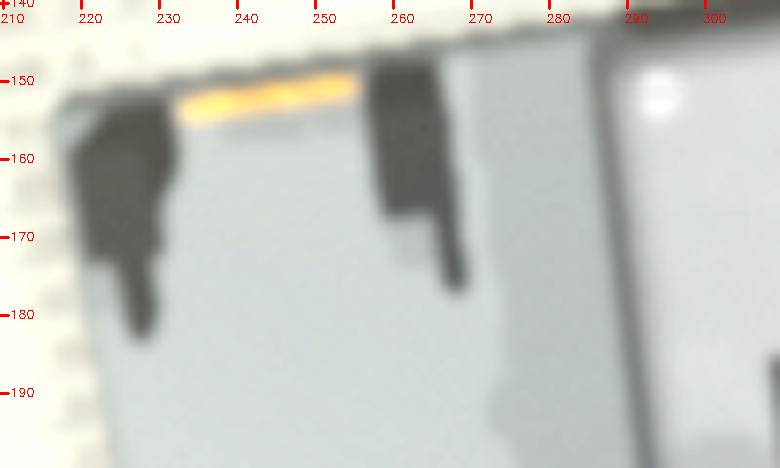

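View pics/c_spr.png

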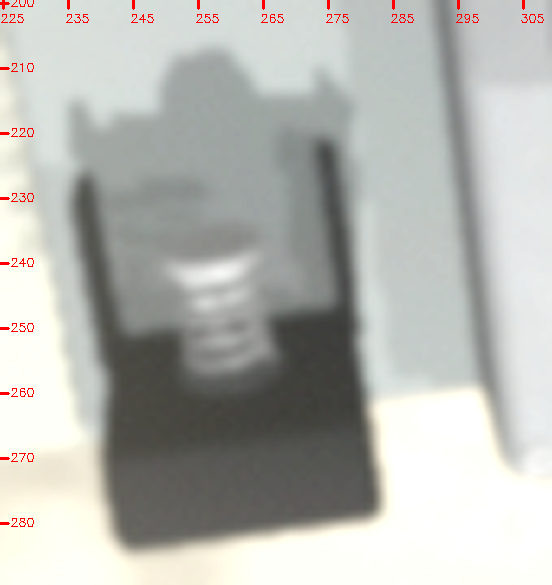

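View pics/c_pan.png

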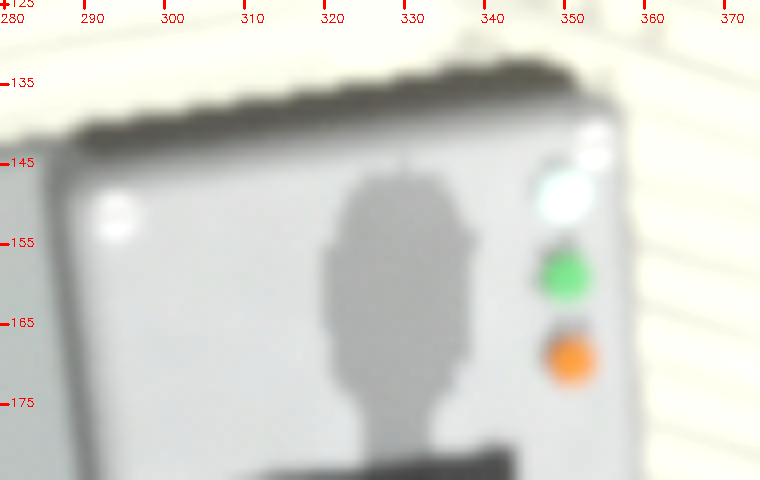

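```bash
cat >> h.py <<'E'
def W(q,P):
    c,s=np.cos(q[2]),np.sin(q[2]);P=np.atleast_2d(np.asarray(P,float))/1000
    return np.c_[q[0]+c*P[:,0]-s*P[:,1],q[1]+s*P[:,0]+c*P[:,1],P[:,2]]
E
python3 - <<'E'
from h import *
import pickle
from scipy.optimize import least_squares
f=pickle.load(open("w2.pkl","rb"))
n=None
obs=[((-27,56,70.5),258.5,166.5),((-27,76,70.5),256,n),((-72,56,70.5),n,173.3),((-72,34,38),n,182.7),((-18,34,38),n,177),((-72,-40,38),n,225.5),((-18,-40,38),n,220.3),
((-60,-112,76),n,282.3),((-30,-112,76),n,278.8),((60,-15,140),342,225),((14,50,65),289.5,n),((14,-60,65),298.5,n)]
P=[a for a,_,_ in obs]
def res(q):
    uv=proj(f,W(q,P));r=[]
    for (a,u,v),p in zip(obs,uv):
        if u is not None:r.append(p[0]-u)
        if v is not None:r.append(p[1]-v)
    return np.array(r)
r=least_squares(res,[.488,-.26,.15],loss="soft_l1",f_scale=1);print(r.x,np.round(res(r.x),1))
J=r.jac;print(np.sqrt(np.diag(np.linalg.inv(J.T@J))))
q=r.x
for p in [(-72,34,38),(-18,34,38),(-72,-40,38),(-18,-40,38),(-63,56,70.5),(-45,-52,57),(-45,-52,45)]: print(p,np.round(proj(f,W(q,p)),1))
print(W(q,[(-45,62,45),(-45,-52,45)]))
E
```

```text
[ 0.48795791 -0.2582816   0.16642803] [-0.8 -0.9 -0.9 -2.1 -1.3 -1.7  2.9  2.6  0.4  0.9  2.8  1.2 -0.4  0.8]
[0.00102709 0.00101137 0.01495398]
(-72, 34, 38) [[229.1 181.4]]
(-18, 34, 38) [[266.3 175.3]]
(-72, -40, 38) [[238.5 228.4]]
(-18, -40, 38) [[273.9 222.9]]
(-63, 56, 70.5) [[230.4 170.1]]
(-45, -52, 57) [[257.5 238.3]]
(-45, -52, 45) [[257.5 234.9]]
[[ 0.43330871 -0.20459301  0.045     ]
 [ 0.45219404 -0.31701785  0.045     ]]
```

Run:
```python
from h import *
rows([0.435,0.22,0.26],tool(0))
```

```text
shift [  30.3  -14.9 -430.2] turn [-0. -0.  0.]
```

step_arm([
  [0,-2,-55,0,0,0],
  [0,-4,-115,0,0,0],
  [0,-6,-175,0,0,0],
  [0,-8,-235,0,0,0],
  [5,-10,-295,0,0,0],
  [15,-12,-355,0,0,0],
  [25,-15,-410,0,0,0],
  [30,-15,-430,0,0,0],
])

```text
time_s: 6.0
tcp_pos: [0.4342, 0.2224, 0.2596]
tool_rot: [-1.407, 1.57, -2.974]
contact_force: [0.2, -0.7, -0.3]
gripper_width: 1.002
```

Run:
```python
from h import *
import pickle
arm.grab_frame("side");arm.grab_frame("side")
f=arm.grab_frame("wrist"); o=arm.get_obs(); print(o["time_s"],np.abs(o["dq"]).max(),o["tcp_pos"])
pickle.dump(f,open("w3.pkl","wb")); save(f,"w3.png")
for l,z in [("cell",.04),("cell_nose",.04),("cell_tail",.04),("charger",0),("rule",0),("cup",0)]:
    for m in arm.mark_of(l,f)[:2]: print(l,np.round(m["uv"],1),round(m["p"],2),np.round(atz(f,m["uv"],z),4))
m=arm.masks_of("cell",f)
pickle.dump(m,open("m3.pkl","wb"));print(m[0]["p"],m[0]["region"].sum())
```

```text
6.15 0.03906910962736379 [0.4346896  0.21995798 0.25992118]
cell [255.1 187.5] 0.8 [0.433  0.1944 0.04  ]
cell_nose [251.7 138.6] 0.72 [0.4285 0.2584 0.04  ]
cell_tail [255.5 228.4] 0.83 [0.4338 0.1358 0.04  ]
rule [248.1  43.7] 0.61 [0.4232 0.377  0.    ]
cup [257.1 320.2] 0.89 [ 0.437  -0.0527  0.    ]
0.57 3634
```

View pics/w3.png

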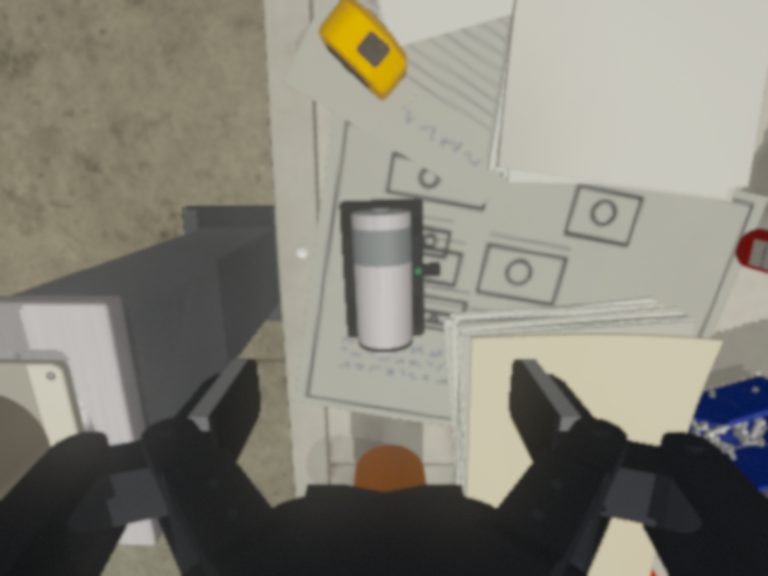

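Run:
```python
from h import *
import pickle
f=pickle.load(open("w3.pkl","rb"));m=pickle.load(open("m3.pkl","rb"))[0]["region"]
for v in range(136,236,8):
    u=np.where(m[v])[0]
    if len(u): print(v,u.min(),u.max(),np.round(atz(f,[(u.min()+u.max())/2,v],.045)[:2],4),round((atz(f,[u.max()+.5,v],.04)-atz(f,[u.min()-.5,v],.04))[0],4))
im=cv2.cvtColor(f["image"],cv2.COLOR_RGB2BGR)[125:245,210:310]
cv2.imwrite("pics/w3c.png",cv2.resize(im,None,fx=5,fy=5,interpolation=cv2.INTER_CUBIC))
```

```text
144 234 272 [0.4302 0.2521] 0.0496
152 234 273 [0.4309 0.2421] 0.0512
160 235 273 [0.4315 0.2319] 0.0503
168 235 273 [0.4316 0.2216] 0.0507
176 236 274 [0.4329 0.2111] 0.0511
184 236 274 [0.4329 0.2004] 0.0515
192 237 273 [0.4329 0.1896] 0.0493
200 237 273 [0.433  0.1786] 0.0497
208 237 273 [0.433  0.1674] 0.0501
216 237 274 [0.4337 0.156 ] 0.0519
224 238 274 [0.4344 0.1444] 0.0509
232 241 271 [0.4345 0.1326] 0.0431
```

View pics/w3c.png

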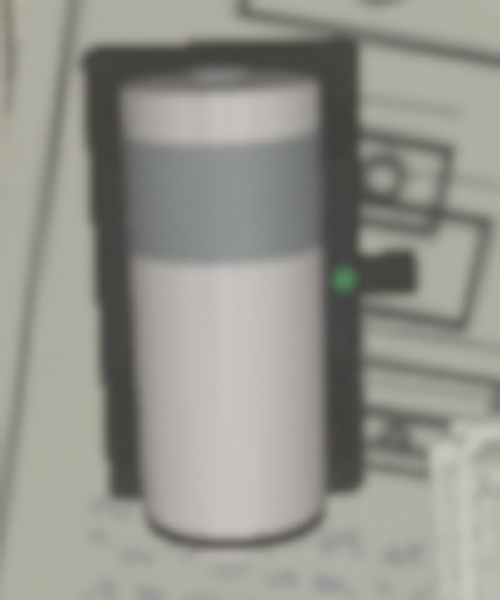

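Run:
```python
from h import *
rows([0.4325,0.196,0.018],tool(.036))
```

```text
shift [242.7  -2.9  22.9] turn [-0.038 -0.    -0.001]
```

step_arm([
  [30,-3,15,-0.038,0,0],
  [80,-3,23,-0.038,0,0],
  [125,-3,23,-0.038,0,0],
  [165,-3,23,-0.038,0,0],
  [195,-3,23,-0.038,0,0],
  [220,-3,23,-0.038,0,0],
  [235,-3,23,-0.038,0,0],
  [243,-3,23,-0.038,0,0],
])

```text
time_s: 7.5
tcp_pos: [0.4322, 0.1952, 0.0171]
tool_rot: [-0.522, 1.571, -2.058]
contact_force: [0.3, -1.0, 1.2]
gripper_width: 1.002
```

step_arm([
  [0,0,0,0,0,0],
  [0,0,0,0,0,0],
  [0,0,0,0,0,0],
  [0,0,0,0,0,0],
  [0,0,0,0,0,0],
  [0,0,0,0,0,0],
  [0,0,0,0,0,0],
  [0,0,0,0,0,0],
], fingers=255, grip_force=80)

```text
time_s: 8.5
tcp_pos: [0.4332, 0.1954, 0.0183]
tool_rot: [1.598, 1.569, 0.062]
contact_force: [-0.4, -1.8, 6.3]
gripper_width: 0.564
```

Run:
```python
from h import *
for n in ["scene","wrist"]:
    f=arm.grab_frame(n);save(f,n+"4.png")
o=arm.get_obs(); print({k:np.round(v,3) for k,v in o.items()})
```

```text
{'time_s': np.float64(8.6), 'joint_pos': array([ 4.24e-01,  4.01e-01, -3.87e-01,  7.81e-01, -1.00e-03,  1.96e+00]), 'dq': array([-0.   , -0.002,  0.003,  0.   ,  0.002, -0.   ]), 'joint_efforts': array([ 6.1000e-01, -3.5526e+01,  1.7540e+01, -3.6000e-01,  3.7200e-01,
        1.6000e-02]), 'tcp_pos': array([0.433, 0.195, 0.018]), 'tool_rot': array([1.604, 1.568, 0.068]), 'contact_force': array([-0.101, -1.427,  6.085]), 'ft_torque': array([-0.292,  0.038, -0.044]), 'gripper_width': np.float64(0.563)}
```

View pics/wrist4.png

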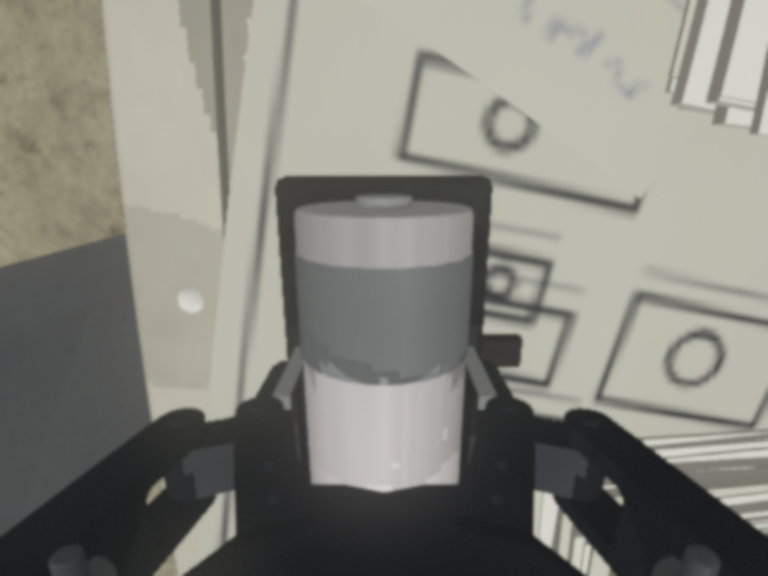

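View pics/scene4.png

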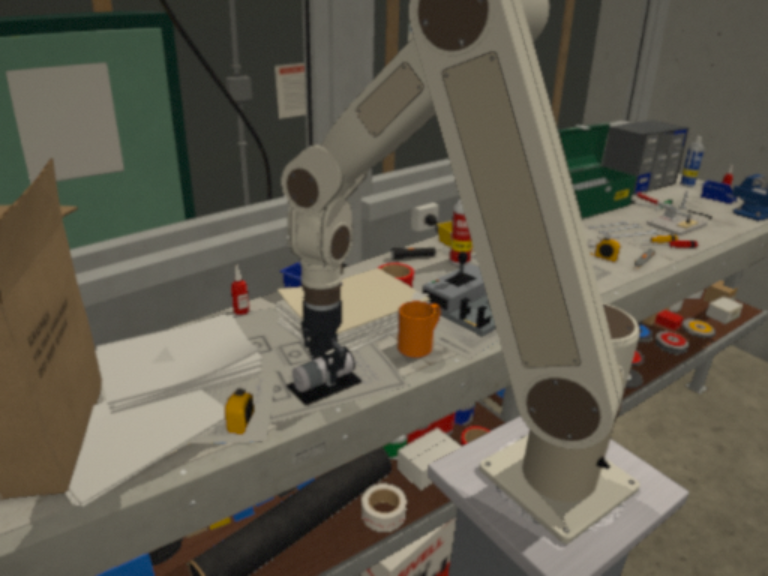

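Run:
```python
from h import *
f=arm.grab_frame("wrist"); o=arm.get_obs();R0=R.from_euler("xyz",o["tool_rot"])
for uv,z in [([256,136.5],.065),([256,131],.048)]:
    p=atz(f,uv,z); print(p,R0.inv().apply(p-o["tcp_pos"]))
m=arm.mark_of("cell_nose",f);print(m[0])
p=atz(f,m[0]["uv"],.04);print(p,R0.inv().apply(p-o["tcp_pos"]))
print(np.round(R0.as_matrix(),3))
```

```text
[0.43091381 0.25784933 0.065     ] [-4.67103107e-02 -3.39437457e-05 -6.25139550e-02]
[0.43092806 0.25854247 0.048     ] [-2.97102112e-02 -3.52528414e-05 -6.32047954e-02]
{'uv': [254.8, 132.2], 'p': 0.58}
[0.4304784  0.25750178 0.04      ] [-0.02171145 -0.00053981 -0.06217983]
[[ 0.002  0.999  0.035]
 [ 0.     0.035 -0.999]
 [-1.     0.002 -0.   ]]
```

```bash
cat > plan.py <<'E'
import numpy as np
def comp(th,cy,cz): # z rel. floor (mm). compression of plate (face y=-52, z 13..37) and nose protrusion past lip, at lip z 45.5..50.5
    a=np.array([np.cos(th),np.sin(th)]);n=np.array([-a[1],a[0]]);c=np.array([cy,cz])
    # sample plate disc
    out=-99
    t=np.linspace(-25,25,201)
    face=c-60*a+np.outer(t,n)
    k=(face[:,1]>13)&(face[:,1]<37)
    out=max(out,(-52-face[k,0]).max() if k.any() else -99)
    # bottom & top lines too
    for s in(-25,25):
        L=c+np.outer(np.linspace(-60,60,400),a)+s*n; k=(L[:,1]>13)&(L[:,1]<37)
        if k.any(): out=max(out,(-52-L[k,0]).max())
    # cell section at |x|=18: half 17.35: max y at z in 45.5..50.5
    g=[c+60*a+t_*n for t_ in np.linspace(-17.35,17.35,141)]+[c+l*a+s*n for l in np.linspace(-60,60,481) for s in(-17.35,17.35)]
    g=np.array(g);k=(g[:,1]>44.5)&(g[:,1]<51.5)
    yl=g[k,0].max() if k.any() else -99
    tb=(c-60*a-25*n)[1]; nb=(c+60*a-17.35*n); return out,yl,tb,nb
if __name__=="__main__":
    for th in np.arange(.5,-.01,-.05):
        for lift in (1,4,8):
            cz=25*np.cos(th)+60*np.sin(th)+lift
            # find cy with yl=54
            lo=None
            for cy in np.arange(20,-40,-.5):
                o,yl,tb,nb=comp(th,cy,cz)
                if yl<=54.5: lo=(cy,o,yl,nb);break
            print(round(th,2),lift,"cz",round(cz,1),"cy",lo[0],"comp",round(lo[1],1),"yl",round(lo[2],1),"nb",np.round(lo[3],1))
E
python3 plan.py
```

```text
0.5 1 cz 51.7 cy 18.5 comp -10.2 yl 54.2 nb [79.5 65.2]
0.5 4 cz 54.7 cy 20.0 comp -13.4 yl 50.3 nb [81.  68.2]
0.5 8 cz 58.7 cy 20.0 comp -15.5 yl 42.8 nb [81.  72.2]
0.45 1 cz 49.6 cy 10.5 comp -2.1 yl 54.3 nb [72.1 60.1]
0.45 4 cz 52.6 cy 17.0 comp -10.0 yl 54.5 nb [78.6 63.1]
0.45 8 cz 56.6 cy 20.0 comp -14.9 yl 49.2 nb [81.6 67.1]
0.4 1 cz 47.4 cy 0.0 comp 8.7 yl 54.2 nb [62.  54.8]
0.4 4 cz 50.4 cy 7.0 comp 0.4 yl 54.1 nb [69.  57.8]
0.4 8 cz 54.4 cy 16.5 comp -10.8 yl 54.1 nb [78.5 61.8]
0.35 1 cz 45.1 cy -8.0 comp 16.9 yl 54.3 nb [54.3 49.3]
0.35 4 cz 48.1 cy -5.5 comp 13.3 yl 54.5 nb [56.8 52.3]
0.35 8 cz 52.1 cy 5.5 comp 0.8 yl 54.4 nb [67.8 56.3]
0.3 1 cz 42.6 cy -8.0 comp 17.0 yl 54.2 nb [54.4 43.8]
0.3 4 cz 45.6 cy -8.0 comp 16.1 yl 54.4 nb [54.4 46.8]
0.3 8 cz 49.6 cy -8.0 comp 14.9 yl 54.4 nb [54.4 50.8]
0.25 1 cz 40.1 cy -6.5 comp 15.6 yl 54.3 nb [55.9 38.1]
0.25 4 cz 43.1 cy -7.5 comp 15.9 yl 54.0 nb [54.9 41.1]
0.25 8 cz 47.1 cy -8.0 comp 15.3 yl 54.4 nb [54.4 45.1]
0.2 1 cz 37.4 cy -5.5 comp 14.6 yl 54.2 nb [56.8 32.3]
0.2 4 cz 40.4 cy -6.0 comp 14.5 yl 54.4 nb [56.3 35.3]
0.2 8 cz 44.4 cy -7.0 comp 14.7 yl 54.2 nb [55.3 39.3]
0.15 1 cz 34.7 cy -5.0 comp 14.0 yl 54.2 nb [56.9 26.5]
0.15 4 cz 37.7 cy -5.5 comp 14.1 yl 54.1 nb [56.4 29.5]
0.15 8 cz 41.7 cy -6.0 comp 14.0 yl 54.3 nb [55.9 33.5]
0.1 1 cz 31.9 cy -5.0 comp 13.8 yl 54.0 nb [56.4 20.6]
0.1 4 cz 34.9 cy -5.0 comp 13.5 yl 54.3 nb [56.4 23.6]
0.1 8 cz 38.9 cy -5.5 comp 13.6 yl 54.2 nb [55.9 27.6]
0.05 1 cz 29.0 cy -5.0 comp 13.5 yl 54.3 nb [55.8 14.6]
0.05 4 cz 32.0 cy -5.0 comp 13.3 yl 54.4 nb [55.8 17.6]
0.05 8 cz 36.0 cy -5.5 comp 13.6 yl 54.1 nb [55.3 21.6]
0.0 1 cz 26.0 cy 20.0 comp -12.0 yl -99 nb [80.   8.7]
0.0 4 cz 29.0 cy -5.5 comp 13.5 yl 54.5 nb [54.5 11.7]
0.0 8 cz 33.0 cy -5.5 comp 13.5 yl 54.5 nb [54.5 15.7]
```

```bash
cat >> h.py <<'E'
Q=(.488,-.259,.166)
def tcpfor(cy,cz,th,cx=0,q=Q,off=(-.022,0,-.0022)):
    Rt=tool(q[2],th); C=W(q,(-45+cx,cy,cz+20))[0]
    return C-Rt.apply(off),Rt
E
python3 - <<'E'
from h import *
p,Rt=tcpfor(12,110,.4); print(p)
rows(p,Rt)
rows([.433,.195,.2])
E
```

```text
[ 0.44055492 -0.24814974  0.10887994]
shift [-90.7  -8.  443.5] turn [-0.129  0.399 -0.028]
shift [-181.7    0.2    0.4] turn [0. 0. 0.]
```

step_arm([
  [-40,0,0,0,0,0],
  [-90,0,0,0,0,0],
  [-140,0,15,0,0,0],
  [-175,0,60,0,0,0],
  [-180,0,110,0,0,0],
  [-180,0,160,0,0,0],
  [-180,0,210,0,0,0],
  [-180,0,240,0,0,0],
])

```text
time_s: 9.7
tcp_pos: [0.4406, -0.0464, 0.198]
tool_rot: [1.668, 1.569, 0.13]
contact_force: [0.3, 0.3, -1.5]
gripper_width: 0.563
```

Run:
```python
from h import *
o=arm.get_obs(); print(o["time_s"],o["tcp_pos"],o["contact_force"],o["gripper_width"])
p,Rt=tcpfor(14,125,.4); print(p)
rows(p,Rt)
```

```text
9.7 [ 0.4405925  -0.04640148  0.19803463] [ 0.28605661  0.27167849 -1.52465718] 0.5631368083938648
[ 0.44022444 -0.24617723  0.12387994]
shift [ 74.1  -7.1 199.7] turn [-0.131  0.399 -0.028]
```

step_arm([
  [0,-1,40,-0.03,0.03,0],
  [0,-2,85,-0.06,0.1,-0.01],
  [0,-4,130,-0.09,0.18,-0.01],
  [15,-5,165,-0.12,0.26,-0.02],
  [35,-7,185,-0.131,0.33,-0.028],
  [55,-7,197,-0.131,0.399,-0.028],
  [70,-7,200,-0.131,0.399,-0.028],
  [74,-7,200,-0.131,0.399,-0.028],
])

```text
time_s: 10.7
tcp_pos: [0.4397, -0.2458, 0.1228]
tool_rot: [-3.138, 1.17, 1.74]
contact_force: [-0.4, 0.4, -3.3]
gripper_width: 0.562
```

Run:
```python
from h import *
f2=arm.grab_frame("side"); f1=arm.grab_frame("scene");f=arm.grab_frame("wrist")
save(f,"w5.png"); save(f1,"s5.png")
o=arm.get_obs(); print(o["time_s"],o["tcp_pos"],o["contact_force"],o["gripper_width"],o["joint_pos"].round(2))
p,Rt=tcpfor(14,125,.4); rows(p,Rt)
p,Rt=tcpfor(9,53,.4); rows(p,Rt)
```

```text
10.85 [ 0.44059563 -0.24557941  0.1248239 ] [ 0.20743803 -0.16895165 -1.80020862] 0.5681313012691862 [-0.67  0.55  0.11  1.43  0.26  0.7 ]
shift [ 0.7 -0.5  0.9] turn [ 0.002  0.001 -0.   ]
shift [65.1 -0.6 33.4] turn [ 0.002  0.001 -0.   ]
```

View pics/w5.png

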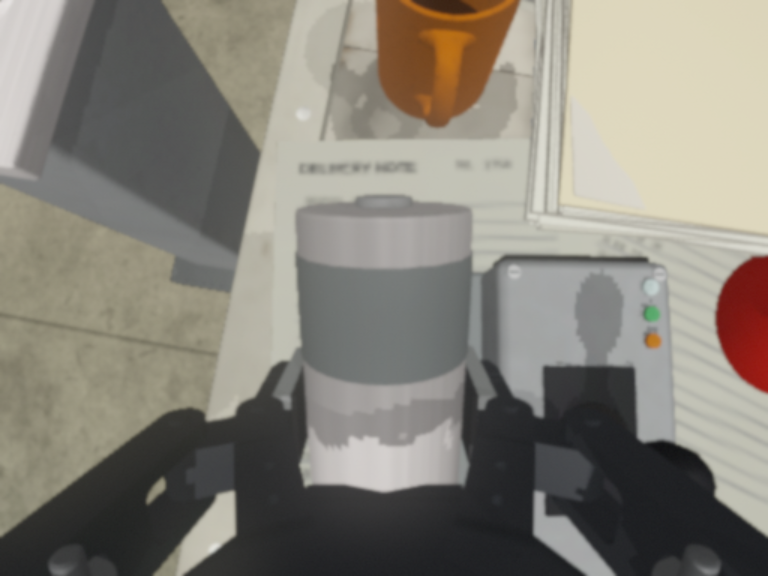

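View pics/s5.png

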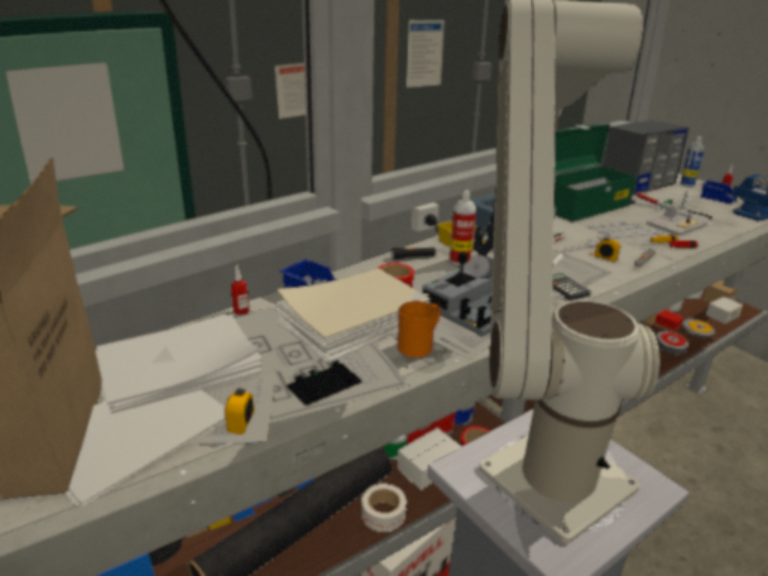

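Run:
```python
from h import *
f=arm.grab_frame("wrist")
im=cv2.resize(cv2.cvtColor(f["image"],cv2.COLOR_RGB2BGR),None,fx=1.5,fy=1.5)
def L(a,b,c):
    t=np.linspace(0,1,20)[:,None];uv=(proj(f,W(Q,np.array(a)*(1-t)+np.array(b)*t))*1.5+.5).astype(int);cv2.polylines(im,[uv.reshape(-1,1,2)],False,c,1)
L((14,76,65),(108,76,65),(0,255,0));L((14,76,65),(14,-60,65),(0,255,0));L((108,76,65),(108,-60,65),(0,255,0));L((60,-15,65),(60,-15,140),(255,0,255))
L((-88,76,20),(14,76,20),(0,0,255))
cv2.imwrite("pics/w5o.png",im[150:,400:])
```

```text
(no output)
```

View pics/w5o.png

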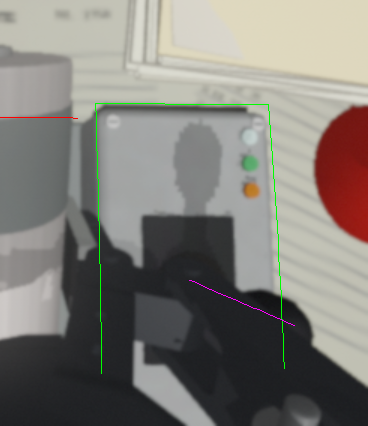

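step_arm([
  [12,-0.5,6,0.002,0,0],
  [25,-0.5,13,0.002,0,0],
  [38,-0.5,20,0.002,0,0],
  [48,-0.5,25,0.002,0,0],
  [56,-0.5,29,0.002,0,0],
  [62,-0.5,32,0.002,0,0],
  [65,-0.5,33,0.002,0,0],
  [65,-0.5,33,0.002,0,0],
])

```text
time_s: 11.9
tcp_pos: [0.4413, -0.251, 0.0525]
tool_rot: [3.139, 1.173, 1.734]
contact_force: [-0.6, -0.7, -2.3]
gripper_width: 0.567
```

Run:
```python
from h import *
f=arm.grab_frame("wrist");f2=arm.grab_frame("side")
save(f,"w6.png");
im=cv2.cvtColor(f2["image"],cv2.COLOR_RGB2BGR)[120:200,230:330];cv2.imwrite("pics/s6.png",cv2.resize(im,None,fx=6,fy=6,interpolation=cv2.INTER_CUBIC))
o=arm.get_obs(); print(o["time_s"],o["tcp_pos"],o["contact_force"],o["ft_torque"],o["gripper_width"])
p,Rt=tcpfor(9,53,.4); rows(p,Rt)
p,Rt=tcpfor(9,50.5,.4); rows(p,Rt)
for cy in (3,-4,-10.5):
  p,Rt=tcpfor(cy,50.5,.4); rows(p,Rt)
```

```text
12.0 [ 0.44156707 -0.2511122   0.05282678] [ 0.07224761  0.22778249 -1.67197867] [-0.56066437 -0.09941423  0.02231763] 0.5631991411584961
shift [ 0.9 -0.5  0.3] turn [ 0.     0.002 -0.001]
shift [ 3.2 -0.5  1.3] turn [ 0.     0.002 -0.001]
shift [ 0.9 -0.5  6.8] turn [ 0.     0.002 -0.001]
shift [-1.8 -0.5 13.2] turn [ 0.     0.002 -0.001]
shift [-4.3 -0.5 19.2] turn [ 0.     0.002 -0.001]
```

View pics/w6.png

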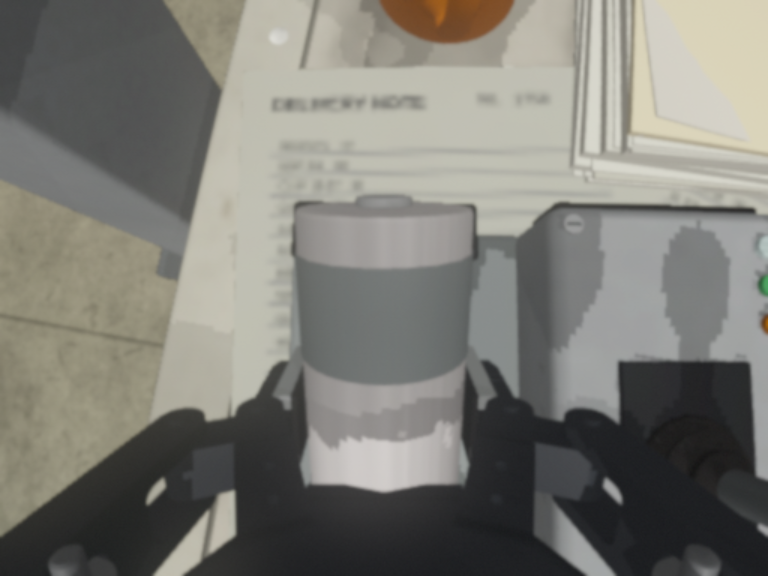

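View pics/s6.png

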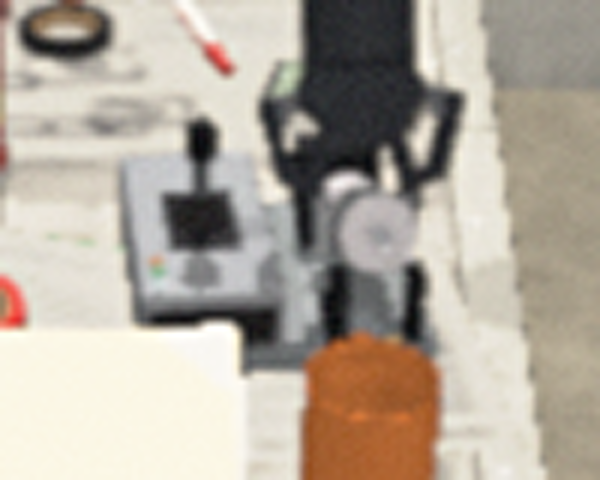

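step_arm([
  [1,-0.5,3,0,0,0],
  [1,-0.5,5,0,0,0],
  [0,-0.5,7,0,0,0],
  [-1,-0.5,9,0,0,0],
  [-1,-0.5,11,0,0,0],
  [-2,-0.5,13,0,0,0],
  [-2,-0.5,13,0,0,0],
  [-2,-0.5,13,0,0,0],
])

```text
time_s: 13.0
tcp_pos: [0.4431, -0.263, 0.05]
tool_rot: [3.137, 1.171, 1.733]
contact_force: [-0.2, 5.9, 2.2]
gripper_width: 0.562
```

Run:
```python
from h import *
o=arm.get_obs(); print(o["time_s"],o["tcp_pos"],o["contact_force"],o["ft_torque"],o["gripper_width"])
ax=tool(Q[2],0).as_matrix()[:,2]; print("along bay +y force", -np.dot(ax,o["contact_force"]))
for cy,cz,th in ((-4,50.5,.4),(-11,50.,.4),(-11,48.5,.35),(-11,45.5,.3)):
  p,Rt=tcpfor(cy,cz,th); rows(p,Rt)
```

```text
13.0 [ 0.44312585 -0.26300193  0.04999047] [-0.22318528  5.93754447  2.24105302] [ 0.72592183 -0.00191173 -0.02083416] 0.5619901342037577
along bay +y force 5.892803509394227
shift [ 0.2 -0.1  1.1] turn [ 0.001  0.001 -0.002]
shift [-2.1 -0.1  7.7] turn [ 0.001  0.001 -0.002]
shift [-0.8 -0.1  9.4] turn [ 0.    -0.049 -0.002]
shift [ 1.8 -0.1 11.7] turn [ 0.    -0.099 -0.002]
```

step_arm([
  [-1,0,3,0,0,0],
  [-2,0,6,0,0,0],
  [-2,0,8.5,0,0,0],
  [-2,0,8.5,0,-0.02,0],
  [-1,0,10,0,-0.04,0],
  [0,0,11,0,-0.06,0],
  [1,0,12,0,-0.08,0],
  [2,0,12.5,0,-0.1,0],
])

```text
time_s: 14.0
tcp_pos: [0.4444, -0.2716, 0.0435]
tool_rot: [3.137, 1.268, 1.733]
contact_force: [-0.2, 8.0, 3.5]
gripper_width: 0.561
```

Run:
```python
from h import *
f=arm.grab_frame("wrist");f2=arm.grab_frame("side")
save(f,"w7.png");
im=cv2.cvtColor(f2["image"],cv2.COLOR_RGB2BGR)[120:200,230:330];cv2.imwrite("pics/s7.png",cv2.resize(im,None,fx=6,fy=6,interpolation=cv2.INTER_CUBIC))
o=arm.get_obs(); print(o["time_s"],o["tcp_pos"],o["contact_force"],o["ft_torque"],o["gripper_width"])
ax=tool(Q[2],0).as_matrix()[:,2]; print("along bay +y force", -np.dot(ax,o["contact_force"]))
for cy,cz,th in ((-11.5,45.5,.3),(-11,41,.2),(-10,35,.1),(-10,28,0),(-10,26,0)):
  p,Rt=tcpfor(cy,cz,th); rows(p,Rt)
```

```text
14.1 [ 0.44430194 -0.27120458  0.0435885 ] [-0.35476941  9.38179177  3.19653686] [ 1.22770827  0.03394572 -0.01821576] 0.5654550247217455
along bay +y force 9.31144762800259
shift [-0.9  0.1  2.1] turn [ 0.001 -0.003 -0.001]
shift [3.2 0.1 5.2] turn [ 0.001 -0.103 -0.001]
shift [8.7 0.1 8.1] turn [ 0.001 -0.203 -0.001]
shift [14.6  0.1 12.3] turn [ 0.001 -0.303 -0.001]
shift [16.5  0.1 12.9] turn [ 0.001 -0.303 -0.001]
```

View pics/w7.png

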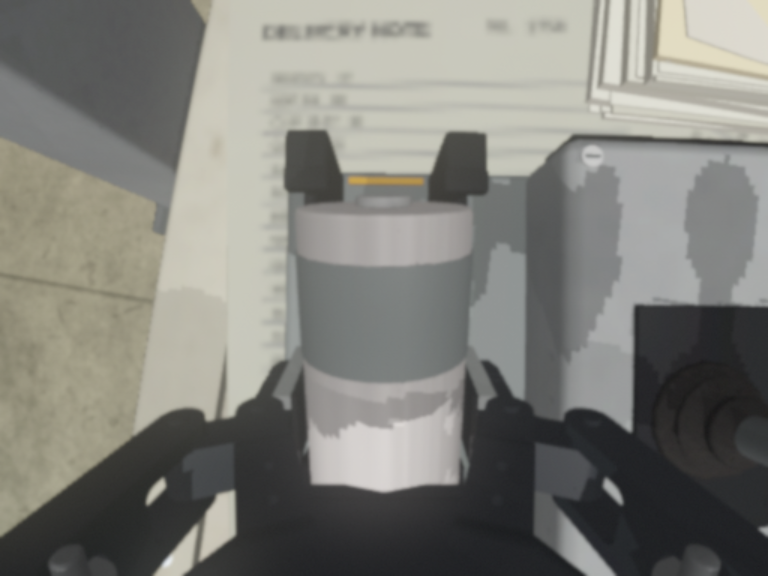

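View pics/s7.png

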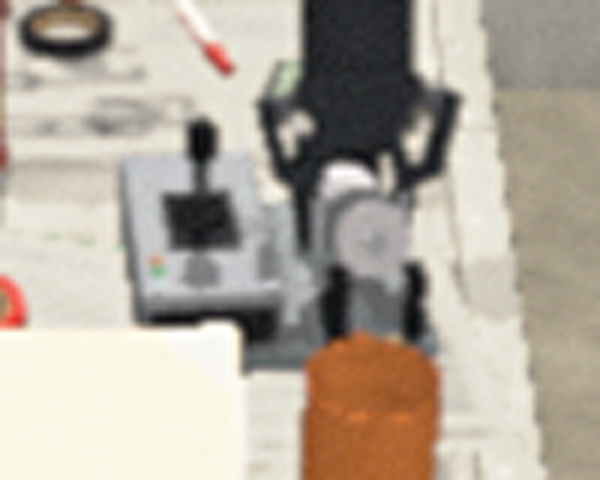

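step_arm([
  [-1,0,3,0,0,0],
  [-1,0,4,0,-0.01,0],
  [0,0,4.5,0,-0.04,0],
  [2,0,5.5,0,-0.07,0],
  [3.5,0,6.2,0,-0.1,0],
  [5.5,0,7.5,0,-0.13,0],
  [7,0,8.5,0,-0.17,0],
  [8.7,0,9.5,0,-0.203,0],
])

```text
time_s: 15.1
tcp_pos: [0.4448, -0.2749, 0.0316]
tool_rot: [3.131, 1.466, 1.729]
contact_force: [0.7, 9.9, -1.6]
gripper_width: 0.563
```

Run:
```python
from h import *
f=arm.grab_frame("wrist")
save(f,"w8.png");
o=arm.get_obs(); print(o["time_s"],o["tcp_pos"],o["contact_force"],o["ft_torque"],o["gripper_width"])
ax=tool(Q[2],0).as_matrix()[:,2]; print("along bay +y force", -np.dot(ax,o["contact_force"]))
for cy,cz,th in ((-10,35,.1),(-10,28,0),(-10,26,0)):
  p,Rt=tcpfor(cy,cz,th); rows(p,Rt)
```

```text
15.15 [ 0.44460214 -0.2742035   0.03143278] [ 0.80882095 10.2934118  -1.10765973] [ 1.54507491 -0.29355886  0.1229516 ] 0.5658709884616535
along bay +y force 10.018266053792937
shift [-1.7  0.3  2. ] turn [ 0.003 -0.005 -0.001]
shift [4.9 0.3 4.9] turn [ 0.003 -0.105 -0.001]
shift [6.9 0.3 5.1] turn [ 0.003 -0.105 -0.001]
```

View pics/w8.png

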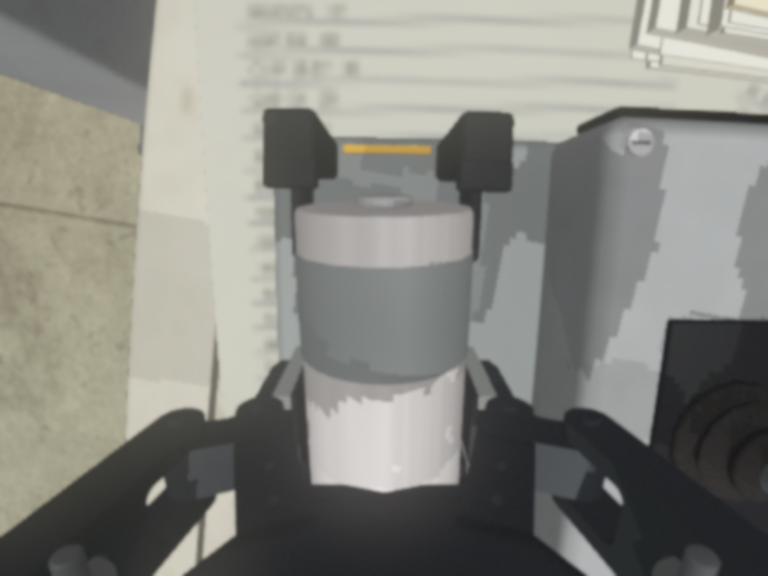

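step_arm([
  [0,0.3,1.5,0,-0.02,0],
  [1,0.3,2,0,-0.04,0],
  [2.5,0.3,3,0,-0.06,0],
  [3.5,0.3,3.5,0,-0.08,0],
  [5,0.3,4.5,0,-0.105,0],
  [6,0.3,4.5,0,-0.105,0],
  [7,0.3,4.5,0,-0.105,0],
  [7,0.3,4.5,0,-0.105,0],
])

```text
time_s: 16.15
tcp_pos: [0.4448, -0.2758, 0.0235]
tool_rot: [3.02, 1.567, 1.619]
contact_force: [-0.2, 8.4, -0.2]
gripper_width: 0.564
```

Run:
```python
from h import *
f=arm.grab_frame("wrist")
save(f,"w9.png");
o=arm.get_obs(); print(o["time_s"],o["tcp_pos"],o["contact_force"],o["ft_torque"],o["gripper_width"])
ax=tool(Q[2],0).as_matrix()[:,2]; print("along bay +y force", -np.dot(ax,o["contact_force"]))
for cy,cz,th in ((-10,28,0),(-10,26,0),(-10,25,0)):
  p,Rt=tcpfor(cy,cz,th); rows(p,Rt)
```

```text
16.2 [ 0.44485896 -0.27580568  0.02349434] [-0.87888587  7.34542921  0.2684381 ] [ 1.39992836  0.04012526 -0.04184759] 0.5627840241884339
along bay +y force 7.389682009005141
shift [-2.5  0.3  2.7] turn [ 0.004 -0.004 -0.001]
shift [-0.5  0.3  2.8] turn [ 0.004 -0.004 -0.001]
shift [0.5 0.3 2.8] turn [ 0.004 -0.004 -0.001]
```

View pics/w9.png

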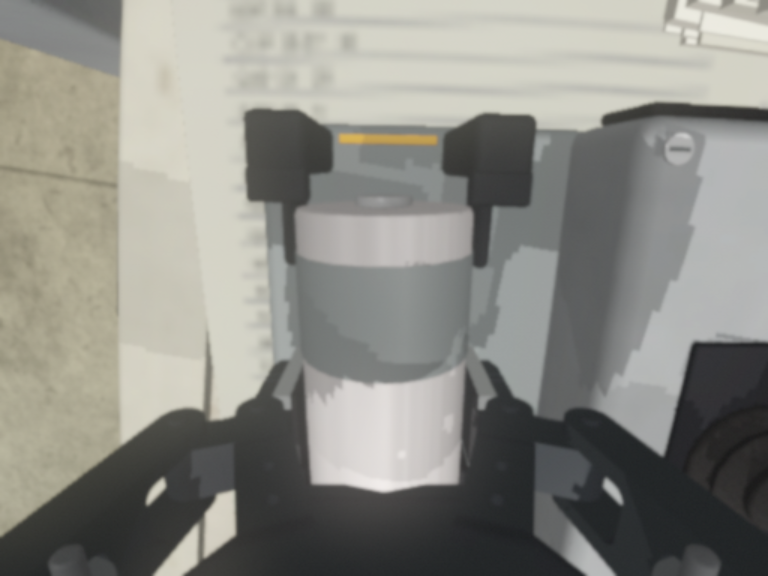

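step_arm([
  [0.5,0.3,-1,0,0,0],
  [0.5,0.3,-3,0,0,0],
  [0.5,0.3,-5,0,0,0],
  [0.5,0.3,-7,0,0,0],
  [0.5,0.3,-8.5,0,0,0],
  [0.5,0.3,-9,0,0,0],
  [0.5,0.3,-9,0,0,0],
  [0.5,0.3,-9,0,0,0],
])

```text
time_s: 17.2
tcp_pos: [0.4437, -0.2678, 0.0231]
tool_rot: [2.996, 1.568, 1.594]
contact_force: [-1.9, -1.7, 0.8]
gripper_width: 0.564
```

Run:
```python
from h import *
f=arm.grab_frame("wrist")
save(f,"w10.png");
o=arm.get_obs(); print(o["time_s"],o["tcp_pos"],o["contact_force"],o["ft_torque"],o["gripper_width"])
ax=tool(Q[2],0).as_matrix()[:,2]; print("along bay +y force", -np.dot(ax,o["contact_force"]))
p,Rt=tcpfor(2,25,0); rows(p,Rt)
```

```text
17.25 [ 0.44373569 -0.2677975   0.02314901] [-2.3422949  -2.07562065  1.02488353] [-0.45313398  0.40499441 -0.08271883] 0.5644753174122258
along bay +y force -1.6600506693076487
shift [ 0.2  0.1 -1.2] turn [ 0.003 -0.002 -0.   ]
```

View pics/w10.png

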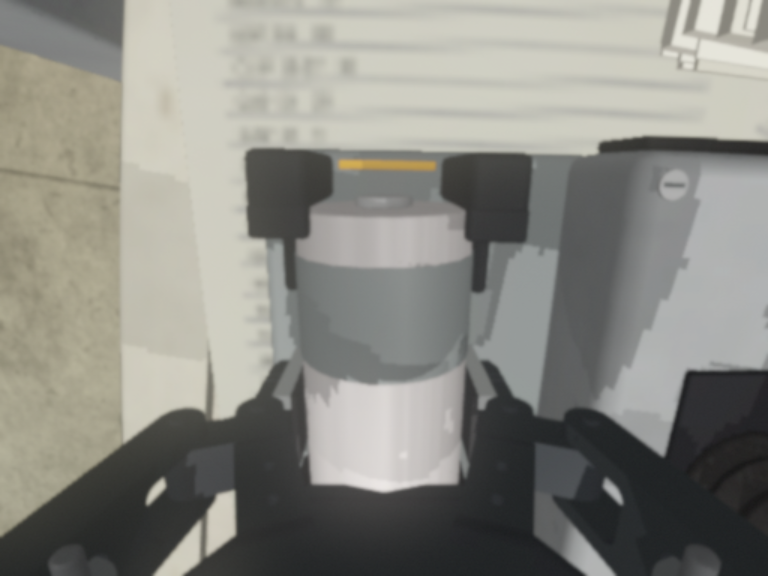

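step_arm([
  [0,0,0,0,0,0],
  [0,0,0,0,0,0],
  [0,0,0,0,0,0],
  [0,0,0,0,0,0],
  [0,0,0,0,0,0],
  [0,0,0,0,0,0],
  [0,0,0,0,0,0],
  [0,0,0,0,0,0],
], fingers=45)

```text
time_s: 18.25
tcp_pos: [0.4437, -0.2678, 0.0231]
tool_rot: [3.009, 1.568, 1.607]
contact_force: [-0.3, -0.8, -0.6]
gripper_width: 0.822
```

Run:
```python
from h import *
f=arm.grab_frame("wrist")
save(f,"w11.png");
o=arm.get_obs(); print(o["time_s"],o["tcp_pos"],o["contact_force"],o["ft_torque"],o["gripper_width"])
rows(o["tcp_pos"]+[0,0,.2])
```

```text
18.3 [ 0.443727   -0.26783664  0.02315497] [-0.18754808  0.50315885  0.3583437 ] [0.00174532 0.00578713 0.03307499] 0.8217955341961942
shift [-2.e+02  1.e-01 -5.e-01] turn [0. 0. 0.]
```

View pics/w11.png

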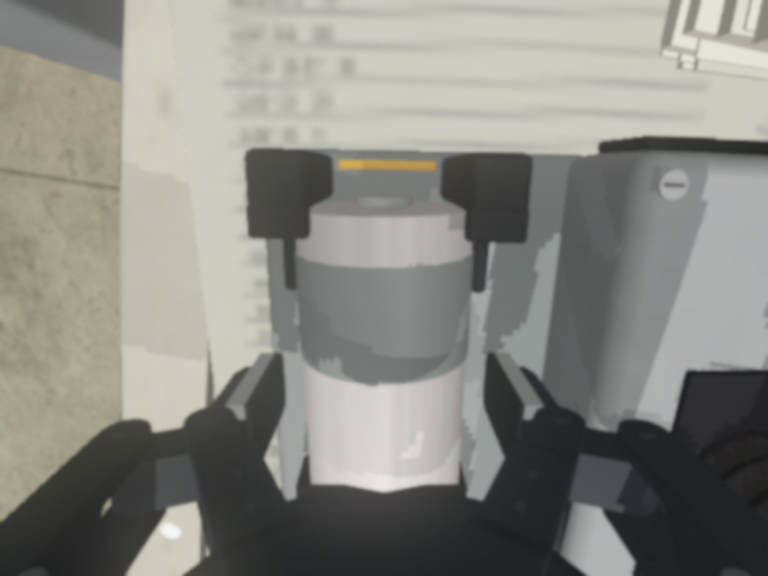

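step_arm([
  [-10,0,0,0,0,0],
  [-35,0,0,0,0,0],
  [-75,0,0,0,0,0],
  [-115,0,0,0,0,0],
  [-155,10,-10,0,0,0],
  [-185,30,-25,0,0,0],
  [-200,45,-35,0,0,0],
  [-200,50,-40,0,0,0],
])

```text
time_s: 19.3
tcp_pos: [0.4877, -0.2202, 0.2253]
tool_rot: [1.575, 1.567, 0.175]
contact_force: [0.2, -0.4, 0.3]
gripper_width: 0.825
```

step_arm([
  [0,0,0,0,0,0],
  [0,0,0,0,0,0],
  [0,0,0,0,0,0],
  [0,0,0,0,0,0],
  [0,0,0,0,0,0],
  [0,0,0,0,0,0],
  [0,0,0,0,0,0],
  [0,0,0,0,0,0],
], fingers=255, grip_force=60)

```text
time_s: 20.3
tcp_pos: [0.4877, -0.2202, 0.2253]
tool_rot: [1.555, 1.567, 0.154]
contact_force: [-1.5, -0.7, 0.5]
gripper_width: -0.001
```

Run:
```python
from h import *
import pickle
f=arm.grab_frame("wrist");f2=arm.grab_frame("side")
pickle.dump(f,open("w12.pkl","wb"))
im=cv2.resize(cv2.cvtColor(f["image"],cv2.COLOR_RGB2BGR),None,fx=1.5,fy=1.5)
def L(a,b,c):
    t=np.linspace(0,1,20)[:,None];uv=(proj(f,W(Q,np.array(a)*(1-t)+np.array(b)*t))*1.5+.5).astype(int);cv2.polylines(im,[uv.reshape(-1,1,2)],False,c,1)
L((14,76,65),(108,76,65),(0,255,0));L((14,76,65),(14,-112,65),(0,255,0));L((108,76,65),(108,-60,65),(0,255,0));L((60,-15,65),(60,-15,140),(255,0,255))
L((-45,62,70),(-45,-58,70),(0,0,255));L((-70,62,45),(-20,62,45),(0,0,255))
cv2.imwrite("pics/w12.png",im)
im=cv2.cvtColor(f2["image"],cv2.COLOR_RGB2BGR)[120:200,230:330];cv2.imwrite("pics/s12.png",cv2.resize(im,None,fx=6,fy=6,interpolation=cv2.INTER_CUBIC))
for l,z in [("stick_top",.14),("cell_nose",.045),("cell_tail",.045),("cell",.045)]:
    for m in arm.mark_of(l,f)[:1]: 
        p=atz(f,m["uv"],z); print(l,np.round(m["uv"],1),round(m["p"],2),np.round(p,4), "tx frame", np.round(R.from_euler("z",-Q[2]).apply(p-[Q[0],Q[1],0]),4))
o=arm.get_obs(); print(o["time_s"],o["tcp_pos"],o["gripper_width"])
```

```text
stick_top [317.8 259.9] 0.61 [ 0.5532 -0.2684  0.14  ] tx frame [ 0.0627 -0.02    0.14  ]
cell_nose [210.2 151.1] 0.8 [ 0.4323 -0.2025  0.045 ] tx frame [-0.0456  0.065   0.045 ]
cell_tail [212.2 252.1] 0.67 [ 0.4508 -0.329   0.045 ] tx frame [-0.0483 -0.0629  0.045 ]
cell [215.2 208.1] 0.92 [ 0.4469 -0.2697  0.045 ] tx frame [-0.0423 -0.0038  0.045 ]
20.6 [ 0.48766448 -0.22022146  0.22527336] -0.003629119390026124
```

View pics/w12.png

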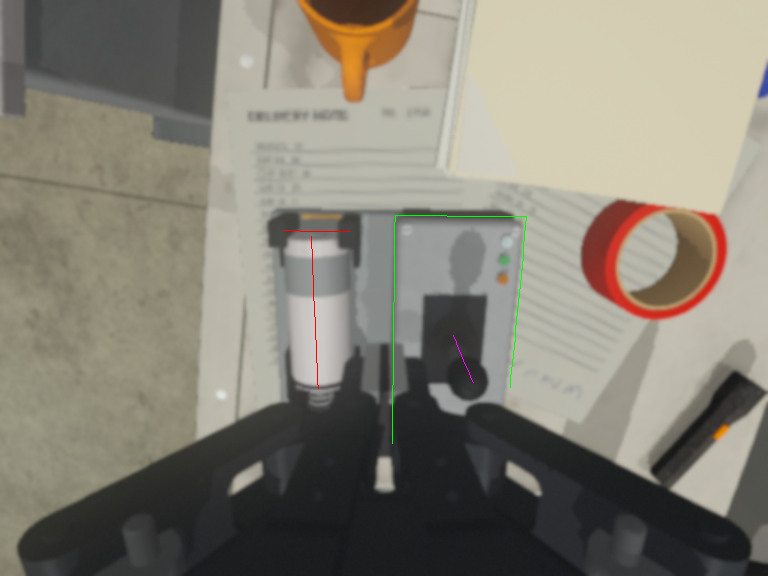

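View pics/s12.png

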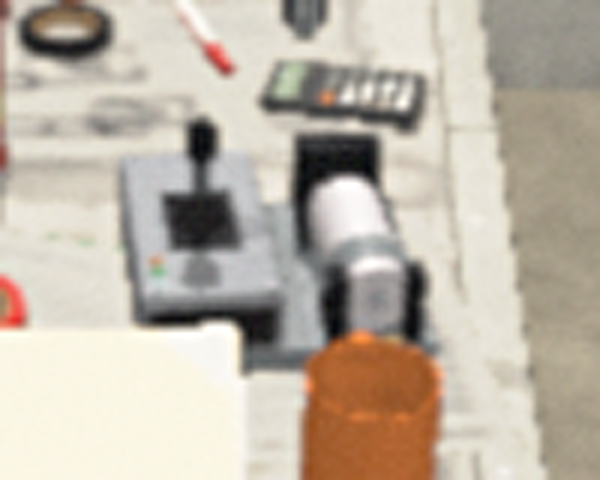

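Run:
```python
from h import *
Rt=tool(Q[2],0)
for y in (24,9,-19,-23):
    p=W(Q,(60,y,118))[0]; print(p); rows(p,Rt)
```

```text
[ 0.54320949 -0.22541559  0.118     ]
shift [107.5  53.5  14.5] turn [ 0.004  0.    -0.004]
[ 0.54568807 -0.2402094   0.118     ]
shift [107.5  53.4  29.5] turn [ 0.004  0.    -0.004]
[ 0.55031475 -0.2678245   0.118     ]
shift [107.5  53.3  57.5] turn [ 0.004  0.    -0.004]
[ 0.55097571 -0.27176951  0.118     ]
shift [107.5  53.3  61.5] turn [ 0.004  0.    -0.004]
```

step_arm([
  [0,20,5,0,0,0],
  [0,42,10,0,0,0],
  [15,53,14,0,0,0],
  [40,53,14,0,0,0],
  [70,53,14,0,0,0],
  [95,53,14,0,0,0],
  [106,53,14,0,0,0],
  [107,53,14,0,0,0],
])

```text
time_s: 21.6
tcp_pos: [0.5419, -0.2248, 0.1174]
tool_rot: [2.114, 1.569, 0.714]
contact_force: [0.2, -0.9, 0.1]
gripper_width: -0.002
```

Run:
```python
from h import *
f=arm.grab_frame("wrist");save(f,"w13.png")
f2=arm.grab_frame("side")
im=cv2.cvtColor(f2["image"],cv2.COLOR_RGB2BGR)[100:200,230:330];cv2.imwrite("pics/s13.png",cv2.resize(im,None,fx=6,fy=6,interpolation=cv2.INTER_CUBIC))
o=arm.get_obs(); print(o["time_s"],o["tcp_pos"],o["contact_force"])
Rt=tool(Q[2],0)
for y in (24,9,-19,-23):
    p=W(Q,(60,y,118))[0]; rows(p,Rt)
```

```text
21.7 [ 0.54305611 -0.22523013  0.11909203] [ 0.66990531 -0.17298999  1.2778112 ]
shift [1.1 0.1 0.2] turn [ 0.004  0.001 -0.005]
shift [ 1.1  0.1 15.2] turn [ 0.004  0.001 -0.005]
shift [ 1.1 -0.1 43.2] turn [ 0.004  0.001 -0.005]
shift [ 1.1 -0.1 47.2] turn [ 0.004  0.001 -0.005]
```

View pics/s13.png

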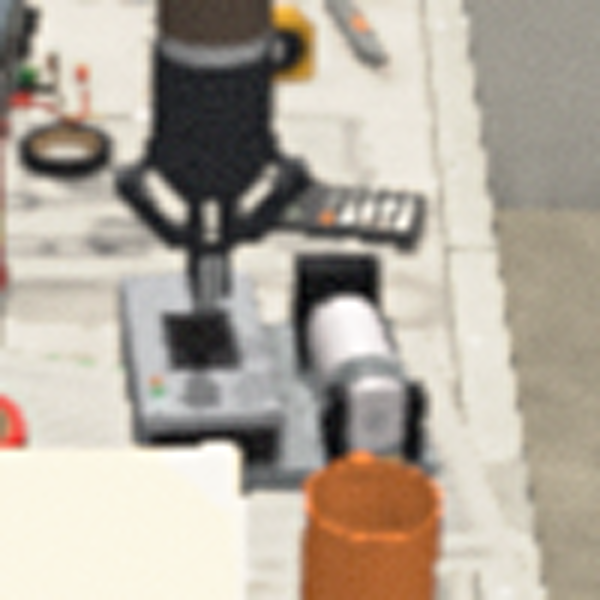

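View pics/w13.png

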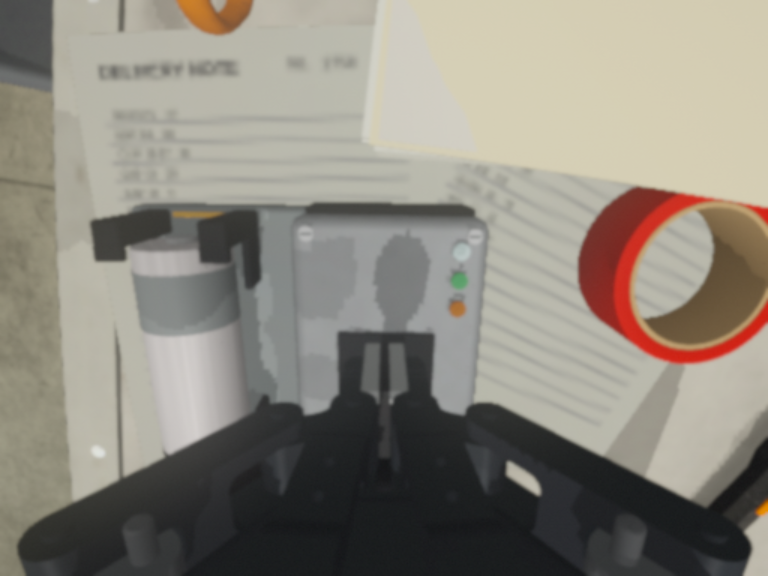

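step_arm([
  [1,0,6,0,0,0],
  [1,0,12,0,0,0],
  [1,0,18,0,0,0],
  [1,0,24,0,0,0],
  [1,0,30,0,0,0],
  [1,0,35,0,0,0],
  [1,0,39,0,0,0],
  [1,0,39,0,0,0],
])

```text
time_s: 22.7
tcp_pos: [0.5495, -0.2635, 0.1178]
tool_rot: [1.605, 1.567, 0.204]
contact_force: [-0.4, 2.2, 0.4]
gripper_width: -0.002
```

Run:
```python
from h import *
f2=arm.grab_frame("side")
im=cv2.cvtColor(f2["image"],cv2.COLOR_RGB2BGR)[100:200,230:330];cv2.imwrite("pics/s14.png",cv2.resize(im,None,fx=6,fy=6,interpolation=cv2.INTER_CUBIC))
o=arm.get_obs(); print(o["time_s"],o["tcp_pos"],o["contact_force"])
print("tx y",R.from_euler("z",-Q[2]).apply(o["tcp_pos"]-[Q[0],Q[1],0]))
f=arm.grab_frame("scene")
im=cv2.cvtColor(f["image"],cv2.COLOR_RGB2BGR)[130:230,260:360];cv2.imwrite("pics/c14.png",cv2.resize(im,None,fx=6,fy=6,interpolation=cv2.INTER_CUBIC))
```

```text
22.75 [ 0.549468   -0.26339744  0.11789026] [-1.01888732  2.43991916 -0.0884661 ]
tx y [ 0.05989641 -0.01449388  0.11789026]
```

View pics/c14.png

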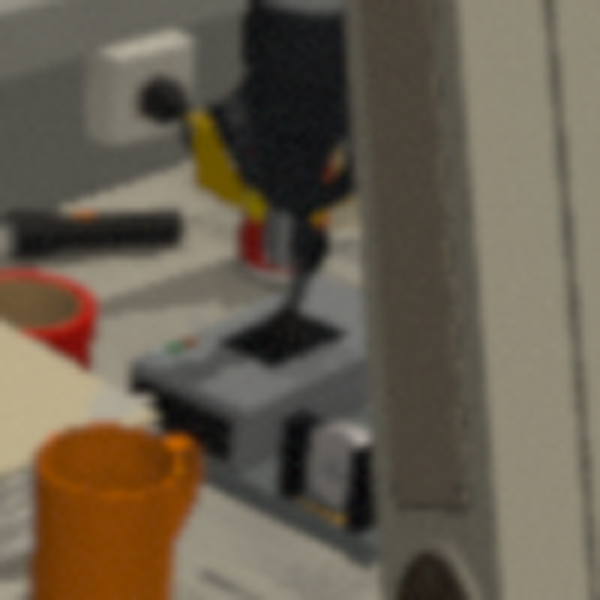

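step_arm([
  [0,0,2,0,0,0],
  [0,0,4,0,0,0],
  [0,0,6,0,0,0],
  [0,0,7,0,0,0],
  [0,0,7,0,0,0],
  [0,0,7,0,0,0],
  [0,0,7,0,0,0],
  [0,0,7,0,0,0],
])

```text
time_s: 23.8
tcp_pos: [0.5506, -0.2703, 0.1181]
tool_rot: [1.513, 1.567, 0.112]
contact_force: [-0.5, 4.2, -0.8]
gripper_width: -0.002
```

Run:
```python
from h import *
for i in range(3):
    o=arm.get_obs(); print(o["time_s"],o["tcp_pos"],o["contact_force"])
    f2=arm.grab_frame("side")
print("tx y",R.from_euler("z",-Q[2]).apply(o["tcp_pos"]-[Q[0],Q[1],0]))
```

```text
23.8 [ 0.55063598 -0.27029981  0.11809378] [-0.49452388  4.16454964 -0.77970938]
23.85 [ 0.55063381 -0.27029041  0.11809126] [-0.93589871  3.46293362 -1.33221738]
23.9 [ 0.55064372 -0.27031234  0.11808812] [-1.0586591   3.99485023 -1.59234832]
tx y [ 0.05991336 -0.021508    0.11808812]
```

step_arm([
  [0,0,1,0,0,0],
  [0,0,2,0,0,0],
  [0,0,3,0,0,0],
  [0,0,4,0,0,0],
  [0,0,5,0,0,0],
  [0,0,5,0,0,0],
  [0,0,5,0,0,0],
  [0,0,5,0,0,0],
])

```text
time_s: 24.95
tcp_pos: [0.5513, -0.2739, 0.118]
tool_rot: [2.095, 1.566, 0.696]
contact_force: [-1.0, 7.0, -0.3]
gripper_width: -0.004
```

Run:
```python
from h import *
for i in range(2):
    o=arm.get_obs(); print(o["time_s"],o["tcp_pos"],o["contact_force"])
    f2=arm.grab_frame("side")
im=cv2.cvtColor(f2["image"],cv2.COLOR_RGB2BGR)[100:200,230:330];cv2.imwrite("pics/s15.png",cv2.resize(im,None,fx=6,fy=6,interpolation=cv2.INTER_CUBIC))
f=arm.grab_frame("scene")
im=cv2.cvtColor(f["image"],cv2.COLOR_RGB2BGR)[130:230,260:360];cv2.imwrite("pics/c15.png",cv2.resize(im,None,fx=6,fy=6,interpolation=cv2.INTER_CUBIC))
print("tx y",R.from_euler("z",-Q[2]).apply(o["tcp_pos"]-[Q[0],Q[1],0]))
```

```text
24.95 [ 0.5512812  -0.27393288  0.11795397] [-1.04118386  7.01760657 -0.31998084]
25.0 [ 0.55127707 -0.27392328  0.11793924] [-1.17078878  6.59412824 -0.53922397]
tx y [ 0.05994134 -0.02517396  0.11793924]
```

View pics/c15.png

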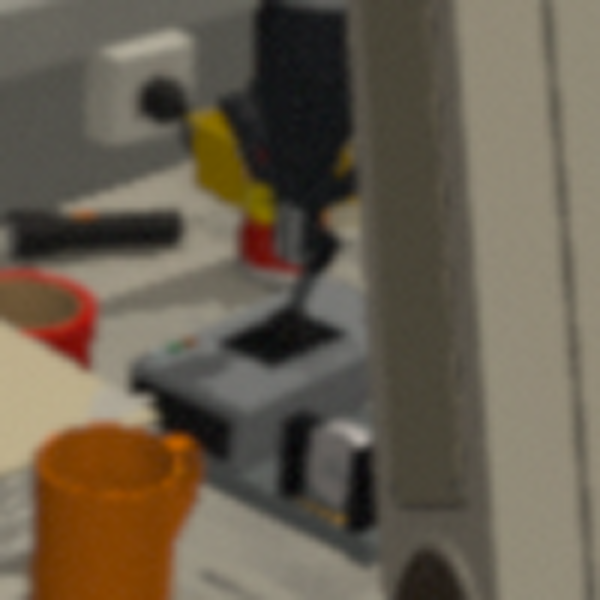

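step_arm([
  [0,0,1,0,0,0],
  [0,0,2,0,0,0],
  [0,0,3,0,0,0],
  [0,0,4,0,0,0],
  [0,0,4,0,0,0],
  [0,0,4,0,0,0],
  [0,0,4,0,0,0],
  [0,0,4,0,0,0],
])

```text
time_s: 26.1
tcp_pos: [0.5513, -0.2742, 0.1179]
tool_rot: [2.758, 1.561, 1.361]
contact_force: [-2.8, 12.4, 2.3]
gripper_width: 0.001
```

Run:
```python
from h import *
for i in range(2):
    o=arm.get_obs(); print(o["time_s"],o["tcp_pos"],o["contact_force"])
    f=arm.grab_frame("side")
im=cv2.cvtColor(f["image"],cv2.COLOR_RGB2BGR)[100:200,230:330];cv2.imwrite("pics/s16.png",cv2.resize(im,None,fx=6,fy=6,interpolation=cv2.INTER_CUBIC))
print("tx y",R.from_euler("z",-Q[2]).apply(o["tcp_pos"]-[Q[0],Q[1],0]))
```

```text
26.1 [ 0.55131378 -0.2742092   0.11786471] [-2.81132382 12.4081338   2.27957705]
26.15 [ 0.5513015  -0.27419672  0.11785387] [-1.9353065  13.48816651  2.16630765]
tx y [ 0.05992025 -0.02544768  0.11785387]
```

View pics/s16.png

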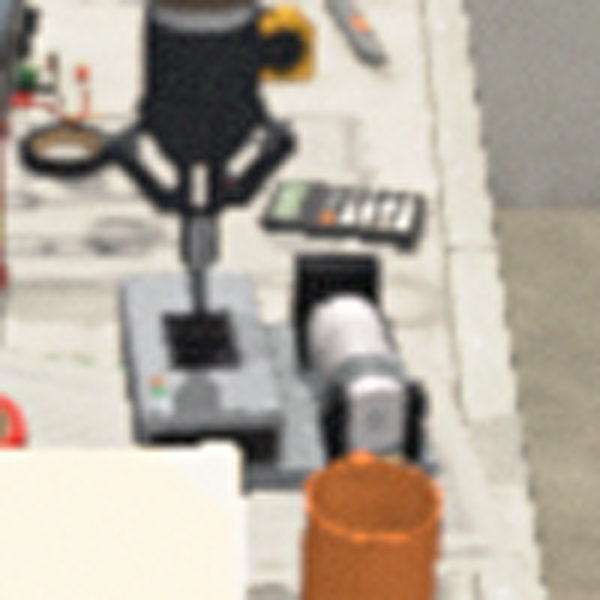

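step_arm([
  [0,0,3,0,0,0],
  [0,0,3,0,0,0],
  [0,0,3,0,0,0],
  [0,0,3,0,0,0],
  [0,0,3,0,0,0],
  [0,0,3,0,0,0],
  [0,0,3,0,0,0],
  [0,0,3,0,0,0],
])

```text
time_s: 27.2
tcp_pos: [0.5513, -0.2741, 0.1179]
tool_rot: [2.909, 1.555, 1.513]
contact_force: [-3.2, 11.3, 1.9]
gripper_width: -0.002
```

step_arm([
  [0,0,3,0,0,0],
  [0,0,3,0,0,0],
  [0,0,3,0,0,0],
  [0,0,3,0,0,0],
  [0,0,3,0,0,0],
  [0,0,3,0,0,0],
  [0,0,3,0,0,0],
  [0,0,3,0,0,0],
])

```text
time_s: 28.2
tcp_pos: [0.5513, -0.2741, 0.118]
tool_rot: [2.979, 1.55, 1.585]
contact_force: [-2.6, 10.5, 1.5]
gripper_width: 0.002
```

step_arm([
  [0,0,-3,0,0,0],
  [0,0,-10,0,0,0],
  [0,0,-17,0,0,0],
  [0,0,-24,0,0,0],
  [0,0,-31,0,0,0],
  [0,0,-38,0,0,0],
  [0,0,-45,0,0,0],
  [0,0,-54,0,0,0],
])

```text
time_s: 29.2
tcp_pos: [0.5417, -0.2206, 0.1191]
tool_rot: [2.979, 1.55, 1.585]
contact_force: [-0.0, -0.4, 0.1]
gripper_width: 0.001
```

step_arm([
  [-10,0,-3,0,0,0],
  [-35,0,-5,0,0,0],
  [-70,0,-5,0,0,0],
  [-105,-5,-5,0,0,0],
  [-125,-20,-5,0,0,0],
  [-130,-35,-5,0,0,0],
  [-130,-48,-5,0,0,0],
  [-130,-50,-5,0,0,0],
])

```text
time_s: 30.2
tcp_pos: [0.4898, -0.2271, 0.2478]
tool_rot: [3.086, 1.549, 1.691]
contact_force: [-0.3, -0.5, 0.5]
gripper_width: 0.0
```

Run:
```python
from h import *
f=arm.grab_frame("wrist");save(f,"w17.png");f1=arm.grab_frame("scene");save(f1,"s17.png")
f2=arm.grab_frame("side")
im=cv2.cvtColor(f2["image"],cv2.COLOR_RGB2BGR)[100:200,230:330];cv2.imwrite("pics/e17.png",cv2.resize(im,None,fx=6,fy=6,interpolation=cv2.INTER_CUBIC))
for l,z in [("stick_top",.14),("cell_nose",.045),("cell_tail",.045),("cup",0)]:
    for m in arm.mark_of(l,f)[:1]: 
        p=atz(f,m["uv"],z); print(l,np.round(m["uv"],1),round(m["p"],2),np.round(p,4), "tx frame", np.round(R.from_euler("z",-Q[2]).apply(p-[Q[0],Q[1],0]),4))
o=arm.get_obs(); print(o["time_s"],o["tcp_pos"],o["contact_force"])
```

```text
stick_top [312.6 245.5] 0.98 [ 0.5533 -0.2691  0.14  ] tx frame [ 0.0628 -0.0207  0.14  ]
cell_nose [211.5 149. ] 0.76 [ 0.4312 -0.2062  0.045 ] tx frame [-0.0473  0.0614  0.045 ]
cell_tail [214.5 242. ] 0.68 [ 0.4517 -0.3277  0.045 ] tx frame [-0.0471 -0.0617  0.045 ]
cup [241.   30.4] 0.97 [ 0.4408 -0.0575  0.    ] tx frame [-0.0133  0.2065  0.    ]
30.55 [ 0.49186093 -0.22701999  0.24848856] [-0.40829483  0.02556923 -0.05987964]
```

View pics/w17.png

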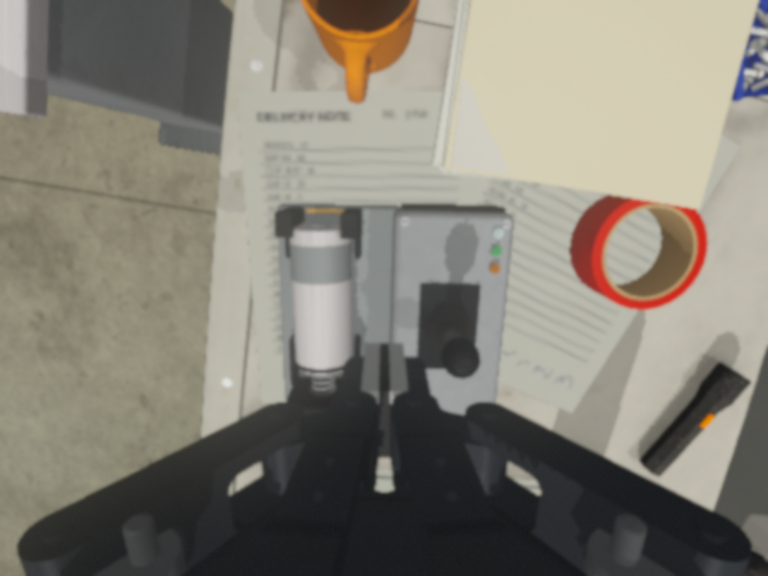

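View pics/e17.png

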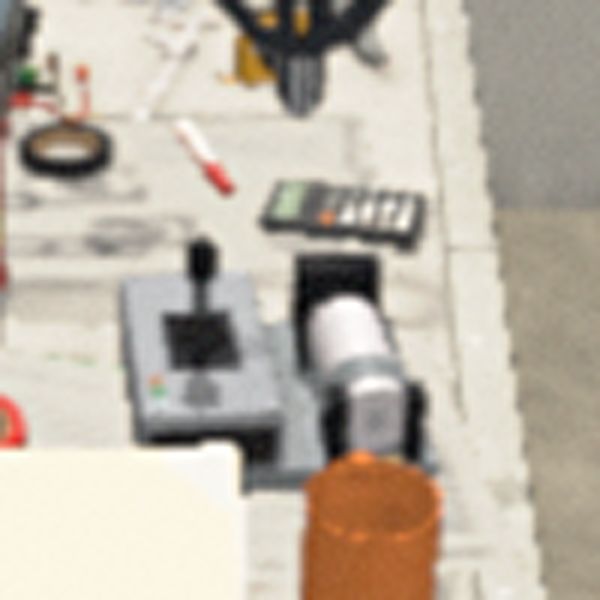

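View pics/s17.png

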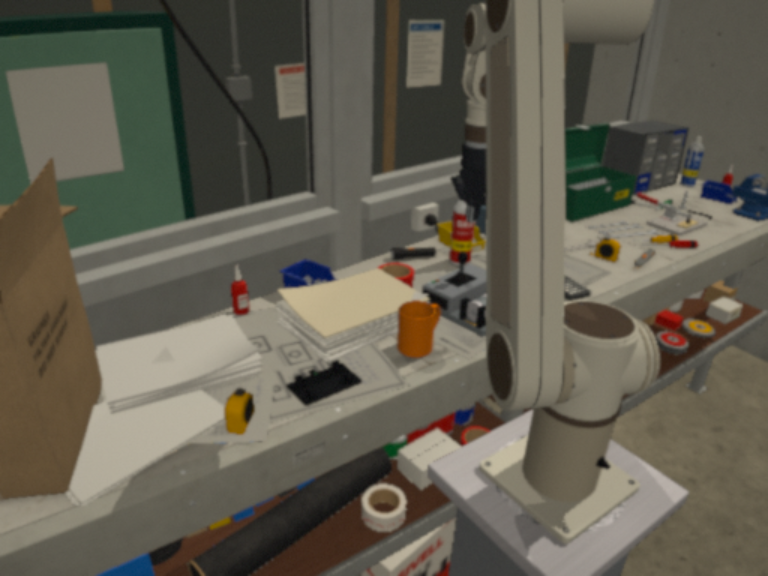

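The pictures show:
- **Cell:** it lies flat, nose under the lips (wrist 322,230) and tail on the spring (322,375).
- **Joystick:** the stick is upright again (461,357).
- **Bystanders:** the mug, tape and tape measure are where they were.
- **Robot:** it is clear of everything.

I'm handing in the job.

```bash
python3 -c "
from station import arm
print(arm.job_done())"
```

```text
the job is handed in; nothing more can be done
None
```

The cell is seated in the bay, and the joystick check is done. I handed the job in at about 30.6 s of the 64 s allowed.

**Cell:** I took it from the cradle and fitted it tail first. Its tail pressed the spring, then its nose went down and slid forward under the lips to the end wall. After release it lay flat and did not move. The last wrist picture puts the nose face at transmitter (-47, 61, 45) mm; the seat is at (-45, 62, 45) mm. The tail measured 4 mm or so further out than a 120 mm cell allows, within the spread I saw between measurements.

**Joystick:** I pushed it towards the spring end until it met its stop. The force there rose from 7 to 12–13 N while the finger moved only 0.3 mm. I held it at the stop for over 2 s, then drew back. The picture afterwards shows it upright again. The measured stick top was about 6 mm off the listed centre, but it read within 1 mm of that before the push.

**Other checks:** In the pictures the mug, tape and tape measure stand where they began, though I did not measure them closely. The highest force I read at the wrist was about 14 N, and the robot was touching nothing at hand-in. No check failed.

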